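# Tighten the recessed clamp screw on the microscopy bench

### The job

The strap clamp on the bench is still loose. Take the hex key out of its wooden holder, feel along the clamp's slot for the recessed hex socket without pressing hard, seat the key fully and turn the screw clockwise, regrasping the key as needed, until it comes up against its stop. Then let go and leave the key standing upright in the screw; do not push on the clamp with the gripper or disturb the vase, jar or lens.

Things in the scene. Friction and masses are not known exactly. Their poses are not given: they have to be found in the camera images.
- key_grip (a point): Centre of the upright hex key's square black grip, 30 x 30 mm across, 40 mm tall. Key: rigid, 115 mm tall, about 0.16 kg, its end 95 mm below this point; a 30 mm round collar 41 to 45 mm above the end rests on the holder. x and y are normal to the grip's faces, z up along the shaft.
- key_tip (a point): Centre of the end face of the key's steel shaft, 95 mm below key_grip, same axes. The shaft is a hexagon, 12 mm across flats (13.9 mm across corners); two opposite flats face along x, corners point along y. The last 3.5 mm taper to 8 mm diameter.
- holder: Fixed wooden block, 64 x 64 x 44 mm, with a 20 mm upright through hole in its middle, in which the key stands loosely, its end 3 mm over the bench. Origin at the centre of its underside, z up.
- clamp: Fixed aluminium strap clamp: strap 110 mm long (x), 56 mm wide (y), top 48 mm over the bench; origin on the bench under the strap's middle, z up. Its +x end holds down a round foot (radius 34 mm, 16 mm high, centre at x = 70 mm) with a steel stub pillar, 20 mm diameter, its top 71 mm over the bench.
- slot (a point): Middle of the slot in the strap, at its top; axes as clamp. Slot 46 mm (x) by 27 mm (y), 8 mm deep, floor a flat plate 40 mm over the bench. The screw's 23 mm head is flush with the floor, at y = 0 but anywhere from x = -8 to +8 mm; it stays there, its place is not measured. Its hex socket is 12.65 mm across flats, 14 mm deep (bottom 26 mm over the bench).
- screw (a joint): Angle of the screw in rad, growing as it turns clockwise seen from above; stop (tight) at 4.0. At 0 two opposite flats of its hex socket face along the clamp's x; at angle q the socket is turned by q clockwise from above. It turns stiffly (0.12 N m) and stays where it is left.
- vase: Small celadon-green vase, 140 mm tall, up to 94 mm wide, standing loose; origin at the centre of its underside. Leave alone.
- jar: Small amber glass jar with a white lid, 70 mm tall, 52 mm diameter, loose; origin at the centre of its underside. Leave alone.
- lens: Dark steel lens barrel, 50 mm tall, 48 mm diameter, loose; origin at the centre of its underside. Leave alone.
Not all that is in view belongs to the job. Leave any blue or orange look-alike of the clamp alone. Of the things that look like the part that bears key_grip, the smaller one is meant.

How it is judged (in metres and radians):
On the way, in this order (a step that is already met when the one before it is completed fails the run):
1. the key is seated at least 9 mm deep in the screw's hex socket while the screw is still loose (z of key_tip in the frame of clamp below 0.031 m and horizontal distance between key_tip and slot below 0.011 m and value of joint screw below 1.5 rad), for 0.2 s.
2. the screw has been turned up to its stop with the key in it (value of joint screw above 3.85 rad and z of key_tip in the frame of clamp below 0.031 m and horizontal distance between key_tip and slot below 0.011 m), for 0.2 s.
At the end, for the whole second after the job is handed in: The screw is within 0.15 rad of its stop (reading above 3.85), and the released key stands at rest in the socket, at least 9 mm deep and within 0.15 rad of upright (all of step 2 and angle between key_grip's own z axis and vertical below 0.15 rad and linear speed of key below 0.02 m/s); the robot touches nothing.
It fails at once if the key, before it is seated, pressed against the clamp, its plate or its screw with more than 40 N (contact force between key and clamp above 40 N and z of key_tip in the frame of clamp above 0.031 m).
It fails at once if the vase, jar or lens moved by more than 10 mm (distance of any of vase, jar, lens from where it was at the start of the episode above 0.01 m).
It fails at once if the robot itself pushing on the clamp with more than 10 N (contact force between any of the arm, the fingers and clamp above 10 N).
It also fails if it takes over 72 s, if anything falls off the work surface, if the arm or the gripper's body presses on something with over 40 N, if the wrist force passes 120 N, or if a joint passes its speed limit or range.

### The arm

A 6-joint arm with a two-finger parallel gripper is mounted at the origin on the work surface. World frame = base frame: x ahead of the robot, y to its left, z up, the work surface at z = 0. Lengths are in m, angles in degrees, forces in N, time in s.
With the tool pointing down it reaches from about 0.35 to 0.875 m from the base axis. Payload 4.2 kg.
Tool frame: the origin (TCP) lies on the centre line of the jaws, within the pads' length; the fingertips stand 11 mm ahead of it and the grasp point (between the pads) lies 8 mm behind it; z points along the fingers, y is the line along which they close (so a half turn about z gives the same grasp; the last joint's range is limited). The gripper opens to 87 mm and grips with 3 to 60 N. Pads are 19 mm wide; open, the fingers measure 117 mm over their backs; the gripper's body (75 mm by 190 mm) begins 51 mm behind the grasp point.
Start: joints at [-49.813, 22.042, 0.453, 0, -68.411, -14.817], TCP at [0.268, -0.565, 0.234] pointing down, gripper open.
Joint ranges: [-179.83, 179.83], [-69.29, 118.12], [-61.27, 80.66], [-181.25, 117.63], [-171.15, -9.14], [-177.46, 177.46]. Speed limits (degrees/s): [159.86, 159.86, 180, 180, 180, 180].

### API

Orientations are given as a 3x3 rotation matrix whose columns are the frame's x, y, z axes.
In Python, from station import r gives the robot as it stands.
- The arm moves only by the tool servo_tool, never from a script. Its argument "commands" is a list that holds one entry, the list of rows, each a list of 7 numbers: the closure, from 0 (fully open) to 1 (shut), then the shift along the tool's x, y, z in mm, then the turn, a rotation vector about the tool's x, y, z in rad. In form: [[[claw, x, y, z, ax, ay, az], ...]]. A call has exactly 5 rows; each row is the pose to reach, as a shift and turn from the pose commanded when the call began, along the tool's axes at that moment; what a row does not reach only later rows make up. A row lasts 1/10 s, in which the tool goes at most 50 mm and 8.59 degrees, less where a joint would pass 70% of its speed; a pose out of reach is approached as far as the arm can. A call with a gripper value outside its range is refused whole. The fingers move at their own pace and stop on an object; the grip force is fixed at half the most. Time passes only in rows, so rows that repeat a pose let the fingers close, or fill a call up. It gives the time, the measured TCP pose, the force, the opening and the grip force at its end, in the units of the state.
- r.sense(): the state, without advancing time (a new reading comes with each control period).
- r.capture(name): name is "side" or "top" or "wrist"; returns a dict with "pixels" (400x640x3 uint8, red, green, blue), "camera_matrix" (3x3 intrinsics, pixels), "R" (3x3) and "t" (3): a world point X has camera coordinates R X + t. Camera axes: x right, y down, z forward; pixel columns grow to the right and rows downward; lengths in m; the calibration is good to about 2 mm. The wrist camera is an equidistant fisheye: a pixel r from the principal point sees the ray r / f radians off the axis. A picture is of the moment at which its call begins. There is no depth.
- r.finish_job(): hands the job in; it is judged then, once.
The state is a dict: "time_s": time; "joints": joint angles; "joint_velocities": joint speeds; "effort": joint torques, N m; "tcp_pos": TCP position; "ee_rot": TCP orientation; "wrist_force": force on the tool from outside, world axes, zero at the start; "moment": the same for the moment, N m; "gripper_width": opening from 0.0 (shut) to 1.0 (fully open); "gripper_force": force on a finger pad.
Only numpy, scipy, OpenCV 4.12 (cv2) and the standard library are available. Lean on these libraries where they do the work, as an engineer would, in place of code of your own. Each camera call takes 0.05 s, during which the arm holds its last target. There are 200 camera calls.

## Working session

There is one attempt and no reset: what is moved stays moved. The work goes in short steps, Python scripts to look and compute and a tool call to move; the robot and the scene stay as the last step left them, time stands still between calls to the robot, and variables do not carry over. Pictures are saved under pics/ and viewed, at most 10 in all, crops included, and the job is handed in when it is done.

Besides the shell and the picture viewer there is one more tool, called after ">>>" as a command line: name --argument value ..., lists and objects as JSON in quotes. servo_tool: Moves the arm, as the interface text tells. Its arguments: {"type":"object","properties":{"commands":{"type":"array","items":{"type":"array","items":{"type":"array","items":{"type":"number"}}}}},"required":["commands"]}

```bash
ls; mkdir -p pics
python3 - <<'E'
from station import r
import cv2,numpy as np
s=r.sense();print(s['time_s'],s['tcp_pos'],s['ee_rot'],s['gripper_width'],s['wrist_force'])
ims=[]
for n in("top","side"):
    c=r.capture(n);cv2.imwrite(f"pics/{n}0.png",c['pixels'][:,:,::-1]);np.savez(f"{n}0.npz",**c)
    print(n,c['camera_matrix'],c['R'],c['t'])
E
```

```text
pics
0.0 [ 0.26755275 -0.56419627  0.23246182] [[-9.03642431e-01 -4.28286488e-01 -1.02008236e-03]
 [-4.28287691e-01  9.03640406e-01  1.91584265e-03]
 [ 1.01258117e-04  2.16812542e-03 -9.99997644e-01]] 0.9952012287498393 [-0.17808475 -1.21698019 -0.57435953]
top [[519.30213526   0.         317.54397191]
 [  0.         519.30213526 195.6213738 ]
 [  0.           0.           1.        ]] [[-0.02190849 -0.99970964  0.01003306]
 [-0.99797975  0.02126976 -0.05986659]
 [ 0.0596358  -0.01132438 -0.99815596]] [0.00810816 0.53178325 1.44873681]
side [[392.62931659   0.         309.72295442]
 [  0.         392.62931659 204.43854502]
 [  0.           0.           1.        ]] [[-0.84673003 -0.53165054 -0.01989866]
 [-0.35725819  0.59590382 -0.71921153]
 [ 0.39422688 -0.60186904 -0.69450617]] [0.48206587 0.24113797 0.73836354]
```

View pics/top0.png

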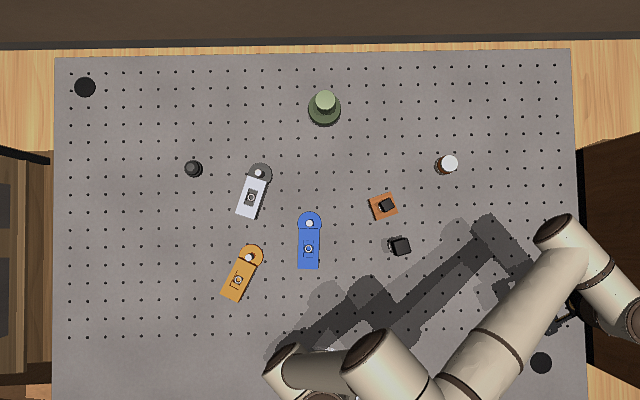

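View pics/side0.png

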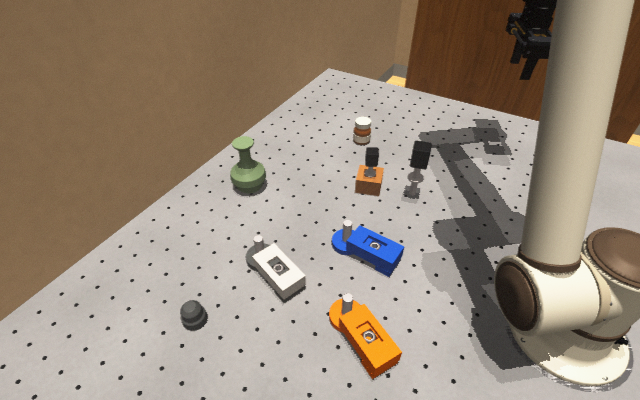

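The top picture shows the two candidates for the key. One is at (386,205) in the wooden holder, and the other is a larger black grip on a grey stand at (399,246). The one in the wooden holder is smaller and fits the description. The silver clamp is at (253,192); the blue one (308,240) and orange one (240,272) are look-alikes. The vase is at (324,107), the jar at (446,164) and the lens at (194,168). The side view agrees: holder key at (371,165), silver clamp at (278,268).

```bash
cat > h.py <<'E'
import numpy as np,cv2
def ray(c,u,v,fish=False):
    K,R,t=c['camera_matrix'],c['R'],c['t']
    d=np.array([(u-K[0,2])/K[0,0],(v-K[1,2])/K[1,1],1.])
    if fish:
        th=np.hypot(d[0],d[1]); d=np.array([*(d[:2]/max(th,1e-9)*np.sin(th)),np.cos(th)])
    return -R.T@t, R.T@d
def onz(c,u,v,z,fish=False):
    o,d=ray(c,u,v,fish); return o+d*(z-o[2])/d[2]
def proj(c,X,fish=False):
    K=c['camera_matrix'];p=c['R']@np.asarray(X)+c['t']
    if fish:
        n=np.hypot(p[0],p[1]);th=np.arctan2(n,p[2]);q=p[:2]/max(n,1e-9)*th
    else:q=p[:2]/p[2]
    return q*[K[0,0],K[1,1]]+K[:2,2]
def blobs(mask,amin=30):
    cs,_=cv2.findContours(mask.astype(np.uint8),cv2.RETR_EXTERNAL,cv2.CHAIN_APPROX_NONE)
    return [k for k in cs if cv2.contourArea(k)>=amin]
def rectz(c,k,z,fish=False):
    P=np.array([onz(c,*p,z,fish)[:2] for p in k[:,0]])*1000
    return cv2.minAreaRect(P.astype(np.float32))
E
python3 - <<'E'
from h import *
c=dict(np.load('top0.npz'));s=dict(np.load('side0.npz'))
im=c['pixels'];h=cv2.cvtColor(im,cv2.COLOR_RGB2HSV)
box=np.zeros(im.shape[:2],bool)
b=box.copy();b[185:225,360:405]=1
for nm,m,z in(("griptop",b&(h[...,2]<60),.118),("holder",b&(h[...,1]>120)&(h[...,2]>90),.044)):
    for k in blobs(m):print(nm,cv2.boundingRect(k),rectz(c,k,z))
b=box.copy();b[155:225,230:275]=1
for k in blobs(b&(im.min(2)>175)):print("clamp",cv2.boundingRect(k),rectz(c,k,.048))
for nm,u,v,z in(("vase",325,98,.14),("jar",449,162,.07),("lens",193,167,.05),("decoygrip",400,245,.12),("pillar",258,173,.071)):print(nm,onz(c,u,v,z))
a=cv2.resize(im[140:260,225:425],(800,480),interpolation=3)
cv2.imwrite('pics/crop1.png',a[:,:,::-1])
# triangulation of grip centres
for nm,uv1,uv2 in(("key",(386,205),(372,151)),("other",(400,246),(421,147))):
    o1,d1=ray(c,*uv1);o2,d2=ray(s,*uv2)
    q=np.linalg.lstsq(np.c_[d1,-d2],o2-o1,rcond=None)[0];print(nm,o1+d1*q[0],o2+d2*q[1])
E
```

```text
griptop (378, 198, 17, 14) ((498.32086181640625, -180.1646728515625), (30.187881469726562, 35.59136962890625), 28.35834503173828)
holder (369, 192, 29, 28) ((498.96063232421875, -183.55274963378906), (62.033599853515625, 64.04335021972656), 17.18134117126465)
clamp (235, 175, 31, 45) ((530.0843505859375, 182.6804962158203), (55.06513977050781, 110.00495910644531), 70.69752502441406)
vase [ 0.77926723 -0.02703352  0.14      ]
jar [ 0.61299348 -0.36406833  0.07      ]
lens [0.61614666 0.33858258 0.05      ]
decoygrip [ 0.39201007 -0.21445121  0.12      ]
pillar [0.59357184 0.15770448 0.071     ]
key [ 0.49718911 -0.18103139  0.11977361] [ 0.49961168 -0.18001735  0.11972258]
other [ 0.39077307 -0.20874934  0.15353347] [ 0.39150984 -0.2085197   0.15346509]
```

View pics/crop1.png

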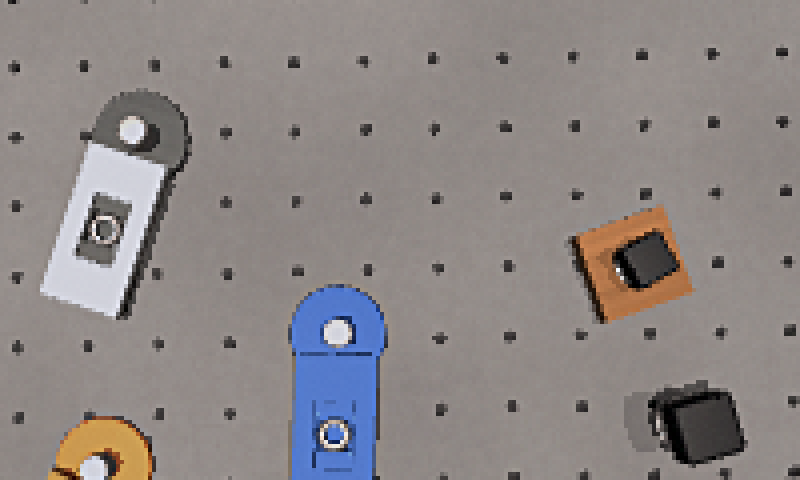

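The crop confirms it: the smaller black grip (650,258) sits in the wooden holder, and the silver clamp (105,228) shows its slot and screw head. The measured sizes match: grip 30 mm, holder 62x64 mm, strap 55x110 mm, grip top at 0.119 m. I'm moving above the key.

>>> servo_tool --commands '[[[0,-37,25,0,0,0,0],[0,-74,50,0,0,0,0],[0,-112,74,0,0,0,0],[0,-149,99,0,0,0,0],[0,-186,124,0,0,0,0]]]'

```text
time_s: 0.6
tcp_pos: [0.3831, -0.3712, 0.2332]
ee_rot: [[-0.904, -0.428, -0.001], [-0.428, 0.904, 0.0], [0.0, 0.001, -1.0]]
wrist_force: [0.3, -0.7, 1.1]
gripper_width: 1.0
gripper_force: 0.0
```

>>> servo_tool --commands '[[[0,-37,25,0,0,0,0],[0,-74,50,0,0,0,0],[0,-112,74,0,0,0,0],[0,-149,99,0,0,0,0],[0,-186,124,0,0,0,0]]]'

```text
time_s: 1.1
tcp_pos: [0.4981, -0.1794, 0.2333]
ee_rot: [[-0.903, -0.429, -0.001], [-0.429, 0.903, 0.0], [0.0, 0.0, -1.0]]
wrist_force: [1.2, -1.4, 0.1]
gripper_width: 0.999
gripper_force: 0.0
```

Run:
```python
from station import r
from h import *
s=r.sense();print(s['time_s'],s['tcp_pos'],s['ee_rot'].round(3),s['joints'])
c=r.capture("wrist");np.savez("w1.npz",**c);cv2.imwrite("pics/w1.png",c['pixels'][:,:,::-1])
print(c['camera_matrix'],c['R'],-c['R'].T@c['t'])
for P in([.498,-.18,.118],[.498,-.183,.044],[.53,.183,.048]):print(proj(c,P,True))
```

```text
1.1 [ 0.49805719 -0.17940482  0.23331282] [[-0.903 -0.429 -0.001]
 [-0.429  0.903  0.   ]
 [ 0.     0.    -1.   ]] [-2.24549518e+00  1.27547789e+01 -1.29215022e+01 -1.02062553e-02
 -6.43531034e+01 -6.23719357e+01]
[[309.70691629   0.         312.79356757]
 [  0.         309.70691629 201.21884172]
 [  0.           0.           1.        ]] [[-4.28125684e-01  9.03719183e-01  1.94243636e-04]
 [ 8.66357317e-01  4.10364784e-01  2.84650213e-01]
 [ 2.57164147e-01  1.22034352e-01 -9.58631430e-01]] [ 0.42752886 -0.21392068  0.38507147]
[313.27476921 200.05150412]
[310.7608298  180.52568726]
[513.5201228  300.51526311]
```

View pics/w1.png

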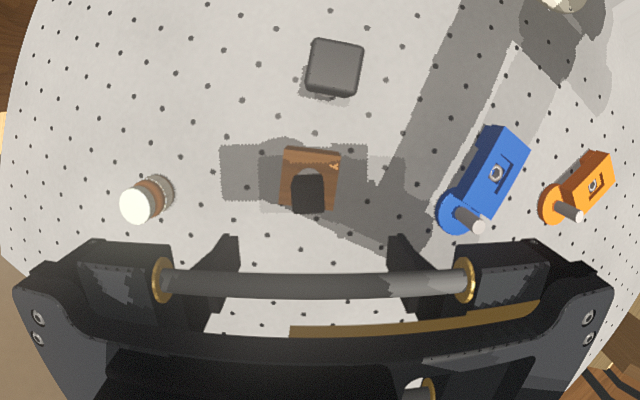

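The wrist view shows the holder at (312,180) with the grip at (307,193) just ahead of the fingers, and the decoy at (334,67). I'm measuring the grip's yaw and centre.

Run:
```python
from h import *
c=dict(np.load('w1.npz'));im=c['pixels'];h=cv2.cvtColor(im,cv2.COLOR_RGB2HSV)
b=np.zeros(im.shape[:2],bool);b[140:222,270:350]=1
wood=b&(h[...,1]>90)&(h[...,2]>60)&(h[...,0]<25)
for k in blobs(b&(im.max(2)<75),100):print('dark',cv2.boundingRect(k),rectz(c,k,.118,True))
for k in blobs(wood,100):
  k=cv2.convexHull(k);print('wood',cv2.boundingRect(k),rectz(c,k,.044,True))
cv2.imwrite('pics/w1c.png',cv2.resize(im[135:225,260:360],(800,720)[:1]+(600,),interpolation=3)[:,:,::-1])
```

```text
dark (291, 175, 33, 39) ((495.5244140625, -187.31903076171875), (35.30093765258789, 28.501638412475586), 25.877941131591797)
wood (279, 147, 62, 63) ((496.39373779296875, -186.1978302001953), (67.69243621826172, 63.31819534301758), 18.242523193359375)
```

View pics/w1c.png

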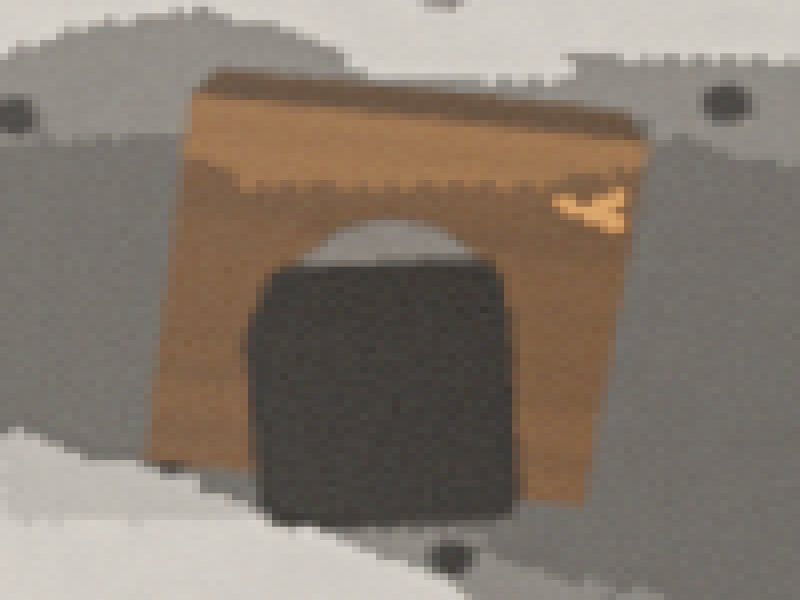

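>>> servo_tool --commands '[[[0,2,-5,30,0,0,0],[0,2,-5,70,0,0,0],[0,2,-5,110,0,0,0],[0,2,-5,140,0,0,0],[0,2,-5,140,0,0,0]]]'

```text
time_s: 1.65
tcp_pos: [0.4943, -0.1861, 0.0892]
ee_rot: [[-0.904, -0.428, -0.011], [-0.428, 0.904, 0.002], [0.009, 0.006, -1.0]]
wrist_force: [0.1, -0.1, 0.1]
gripper_width: 1.001
gripper_force: 0.0
```

>>> servo_tool --commands '[[[0.8,0,0,0,0,0,0],[0.8,0,0,0,0,0,0],[0.8,0,0,0,0,0,0],[0.8,0,0,0,0,0,0],[0.8,0,0,0,0,0,0]]]'

```text
time_s: 2.15
tcp_pos: [0.4984, -0.1866, 0.0945]
ee_rot: [[-0.904, -0.428, 0.002], [-0.428, 0.904, -0.0], [-0.002, -0.001, -1.0]]
wrist_force: [-0.3, 0.2, 0.4]
gripper_width: 0.63
gripper_force: 0.0
```

>>> servo_tool --commands '[[[0.8,0,0,0,0,0,0],[0.8,0,0,0,0,0,0],[0.8,0,0,0,0,0,0],[0.8,0,0,0,0,0,0],[0.8,0,0,0,0,0,0]]]'

```text
time_s: 2.65
tcp_pos: [0.4979, -0.1866, 0.0935]
ee_rot: [[-0.904, -0.428, -0.0], [-0.428, 0.904, 0.0], [0.0, 0.0, -1.0]]
wrist_force: [-0.6, 0.4, 0.3]
gripper_width: 0.347
gripper_force: 29.5
```

>>> servo_tool --commands '[[[0.8,0,0,-20,0,0,0],[0.8,0,0,-50,0,0,0],[0.8,0,0,-80,0,0,0],[0.8,0,0,-110,0,0,0],[0.8,0,0,-120,0,0,0]]]'

```text
time_s: 3.15
tcp_pos: [0.4994, -0.1869, 0.2165]
ee_rot: [[-0.903, -0.429, 0.006], [-0.429, 0.903, -0.001], [-0.005, -0.003, -1.0]]
wrist_force: [0.7, 0.0, -1.3]
gripper_width: 0.343
gripper_force: 29.5
```

>>> servo_tool --commands '[[[0.8,-15,20,0,0,0,0],[0.8,-40,54,0,0,0,0],[0.8,-66,89,0,0,0,0],[0.8,-92,124,0,0,0,0],[0.8,-118,160,0,0,0,0]]]'

```text
time_s: 3.65
tcp_pos: [0.5354, 0.0101, 0.212]
ee_rot: [[-0.904, -0.428, -0.002], [-0.428, 0.904, -0.0], [0.002, 0.001, -1.0]]
wrist_force: [0.4, 0.4, -1.3]
gripper_width: 0.348
gripper_force: 29.5
```

>>> servo_tool --commands '[[[0.8,-26,35,0,0,0,0],[0.8,-52,70,0,0,0,0],[0.8,-78,105,0,0,0,0],[0.8,-104,140,0,0,0,0],[0.8,-118,160,0,0,0,0]]]'

```text
time_s: 4.15
tcp_pos: [0.5738, 0.2066, 0.2114]
ee_rot: [[-0.903, -0.43, -0.002], [-0.43, 0.903, -0.001], [0.002, 0.0, -1.0]]
wrist_force: [0.0, -0.9, -1.7]
gripper_width: 0.344
gripper_force: 29.5
```

>>> servo_tool --commands '[[[0.8,0,0,0,0,0,0],[0.8,0,0,0,0,0,0],[0.8,0,0,0,0,0,0],[0.8,0,0,0,0,0,0],[0.8,0,0,0,0,0,0]]]'

```text
time_s: 4.65
tcp_pos: [0.5741, 0.2027, 0.2137]
ee_rot: [[-0.904, -0.427, 0.0], [-0.427, 0.904, 0.0], [-0.0, 0.0, -1.0]]
wrist_force: [0.1, -1.3, -0.9]
gripper_width: 0.345
gripper_force: 29.5
```

Run:
```python
from station import r
from h import *
s=r.sense();print(s['time_s'],s['tcp_pos'],s['ee_rot'].round(3),s['joints'].round(1),s['gripper_width'],s['wrist_force'])
c=r.capture("wrist");np.savez("w2.npz",**c)
c2=r.capture("top");np.savez("top2.npz",**c2);c3=r.capture("side");np.savez("side2.npz",**c3)
u,v=proj(c,[.53,.1827,.044],True);t=proj(c,s['tcp_pos']-[0,0,.103-.016],True);print(u,v,t)
u,v=int(u),int(v);im=c['pixels']
a=im[max(v-70,0):v+80,max(u-100,0):u+100];print(max(v-70,0),max(u-100,0))
cv2.imwrite('pics/w2.png',cv2.resize(a,None,fx=4,fy=4,interpolation=3)[:,:,::-1])
```

```text
4.65 [0.57407193 0.20268695 0.21371135] [[-0.904 -0.427  0.   ]
 [-0.427  0.904  0.   ]
 [-0.     0.    -1.   ]] [ 34.7  21.3  -3.7  -0.  -65.1 -99.4] 0.344760971256045 [ 0.13206933 -1.29796088 -0.87267971]
314.4849211639441 140.70695542741143 [314.03358046 210.19662787]
70 214
```

View pics/w2.png

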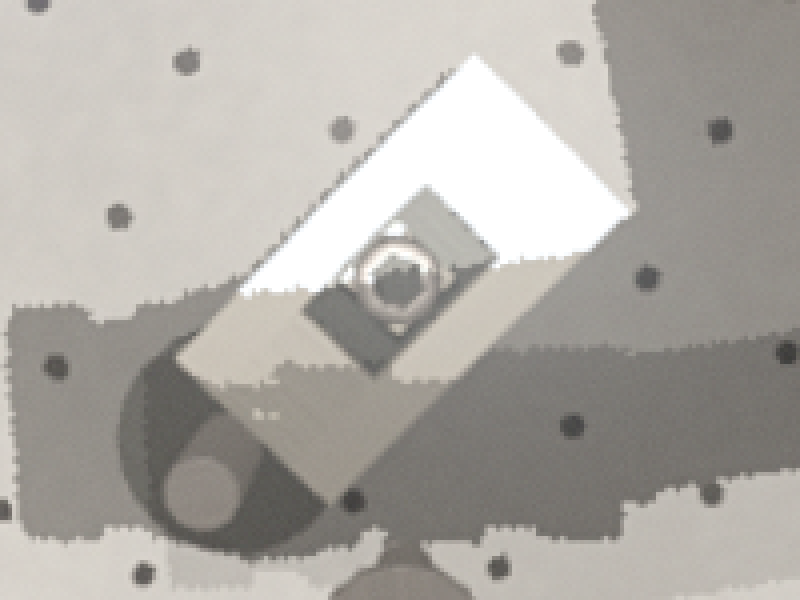

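The picture shows the strap corners at crop (475,55), (633,212), (330,503), (178,358), the slot centred at about (400,282) and the screw at (397,280). The screw is therefore near mid-slot. The key's collar enters at (400,580).

Run:
```python
from h import *
c=dict(np.load('w2.npz'));im=c['pixels']
f=lambda x,y,z:onz(c,214+x/4-.4,70+y/4-.4,z,True)[:2]*1000
S=np.array([f(*p,48) if 0 else f(*p,.048) for p in((475,55),(633,212),(330,503),(178,358))])
L=np.array([f(*p,.048) for p in((427,186),(495,258),(377,377),(303,310))])
for Q in(S,L):
    e=np.roll(Q,-1,0)-Q;print(Q.mean(0).round(1),np.linalg.norm(e,axis=1).round(1),np.degrees(np.arctan2(e[:,1],e[:,0])).round(1))
print('screw',f(397,280,.040), 'pillar',f(202,493,.071))
# rectify plane z=.04 around screw, +x up,+y left
ctr=f(397,280,.04)/1000
N=480;sc=.030/N
g=np.array([[proj(c,[ctr[0]+(N/2-i*8)*sc,ctr[1]+(N/2-j*8)*sc,.04],True) for j in range(N//8)] for i in range(N//8)],np.float32)
A=cv2.remap(im,cv2.resize(g[...,0],(N,N)),cv2.resize(g[...,1],(N,N)),cv2.INTER_CUBIC)
cs=dict(np.load('side2.npz'));tip=np.array([.574,.203,.127])
u,v=proj(cs,tip).astype(int);print('side tip',u,v)
B=cv2.resize(cs['pixels'][v-40:v+20,u-20:u+20],(320,480),interpolation=3)
cv2.imwrite('pics/m3.png',np.hstack([A,B])[:,:,::-1])
```

```text
[529.4 182. ] [ 56.9 110.4  55.7 109.3] [  71.3  -20.  -109.7  160.6]
[529.7 181.6] [25.3 43.4 25.9 45. ] [  68.8  -18.9 -107.6  160.3]
screw [530.00243041 180.82896307] pillar [595.40518499 158.21153909]
side tip 250 238
```

View pics/m3.png

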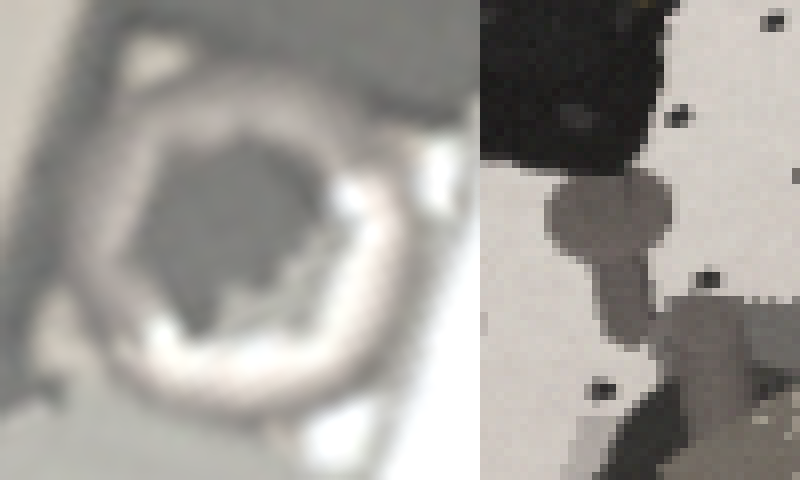

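The screw ring is centred within about 1 mm. The hex angle is too blurred to trust, so I'll find it by feel. I'm first winding the wrist counterclockwise by about 189° so that the whole tightening fits in one grasp.

>>> servo_tool --commands '[[[0.8,0,0,0,0,0,-0.13],[0.8,0,0,0,0,0,-0.26],[0.8,0,0,0,0,0,-0.4],[0.8,0,0,0,0,0,-0.53],[0.8,0,0,0,0,0,-0.66]]]'

```text
time_s: 5.3
tcp_pos: [0.5741, 0.2035, 0.2137]
ee_rot: [[-0.447, -0.895, 0.0], [-0.895, 0.447, 0.0], [-0.0, -0.0, -1.0]]
wrist_force: [-0.4, -0.1, -1.4]
gripper_width: 0.345
gripper_force: 29.5
```

>>> servo_tool --commands '[[[0.8,0,0,0,0,0,-0.13],[0.8,0,0,0,0,0,-0.26],[0.8,0,0,0,0,0,-0.4],[0.8,0,0,0,0,0,-0.53],[0.8,0,0,0,0,0,-0.66]]]'

```text
time_s: 5.8
tcp_pos: [0.5741, 0.2035, 0.2137]
ee_rot: [[0.196, -0.981, 0.0], [-0.981, -0.196, 0.0], [-0.0, -0.0, -1.0]]
wrist_force: [-0.1, 0.0, -0.8]
gripper_width: 0.343
gripper_force: 29.5
```

>>> servo_tool --commands '[[[0.8,0,0,0,0,0,-0.13],[0.8,0,0,0,0,0,-0.26],[0.8,0,0,0,0,0,-0.4],[0.8,0,0,0,0,0,-0.53],[0.8,0,0,0,0,0,-0.66]]]'

```text
time_s: 6.3
tcp_pos: [0.5741, 0.2035, 0.2137]
ee_rot: [[0.756, -0.655, 0.0], [-0.655, -0.756, 0.0], [0.0, -0.0, -1.0]]
wrist_force: [-0.1, -0.5, -1.2]
gripper_width: 0.346
gripper_force: 29.5
```

>>> servo_tool --commands '[[[0.8,0,0,0,0,0,-0.13],[0.8,0,0,0,0,0,-0.26],[0.8,0,0,0,0,0,-0.4],[0.8,0,0,0,0,0,-0.53],[0.8,0,0,0,0,0,-0.66]]]'

```text
time_s: 6.8
tcp_pos: [0.5741, 0.2035, 0.2137]
ee_rot: [[0.999, -0.054, 0.0], [-0.054, -0.999, 0.0], [0.0, -0.0, -1.0]]
wrist_force: [0.1, 0.3, -1.3]
gripper_width: 0.345
gripper_force: 29.5
```

>>> servo_tool --commands '[[[0.8,0,0,0,0,0,-0.13],[0.8,0,0,0,0,0,-0.26],[0.8,0,0,0,0,0,-0.4],[0.8,0,0,0,0,0,-0.53],[0.8,0,0,0,0,0,-0.66]]]'

```text
time_s: 7.3
tcp_pos: [0.5742, 0.2035, 0.2137]
ee_rot: [[0.822, 0.57, 0.0], [0.57, -0.822, 0.0], [0.0, -0.0, -1.0]]
wrist_force: [-0.5, 0.1, -1.1]
gripper_width: 0.346
gripper_force: 29.5
```

>>> servo_tool --commands '[[[0.8,0,0,0,0,0,0],[0.8,0,0,0,0,0,0],[0.8,0,0,0,0,0,0],[0.8,0,0,0,0,0,0],[0.8,0,0,0,0,0,0]]]'

```text
time_s: 7.8
tcp_pos: [0.5741, 0.2036, 0.2136]
ee_rot: [[0.825, 0.565, -0.0], [0.565, -0.825, -0.0], [-0.0, -0.0, -1.0]]
wrist_force: [-0.5, 0.8, -1.2]
gripper_width: 0.344
gripper_force: 29.5
```

Run:
```python
from station import r
from h import *
s=r.sense();R=s['ee_rot'];print(s['time_s'],s['tcp_pos'],R.round(3),s['joints'].round(1),s['wrist_force'].round(1),s['moment'].round(2))
print('yaw x',np.degrees(np.arctan2(R[1,0],R[0,0])),'shift',R.T@(np.array([.5298,.1812,0])-s['tcp_pos'])*1000)
c=r.capture("wrist");np.savez("w4.npz",**c)
print(proj(c,s['tcp_pos']-[0,0,.0865],True),proj(c,[.53,.181,.04],True))
cv2.imwrite('pics/w4.png',c['pixels'][:,:,::-1])
```

```text
7.8 [0.57412551 0.20363503 0.21355205] [[ 0.825  0.565 -0.   ]
 [ 0.565 -0.825 -0.   ]
 [-0.    -0.    -1.   ]] [ 34.7  21.3  -3.6  -0.  -65.1  89.7] [-0.5  0.8 -1.2] [-0.15  0.13  0.03]
yaw x 34.40580846154661 shift [-49.23980701  -6.53513612 213.5539592 ]
[311.7233347  209.74164291] [306.49775468 226.92619393]
```

View pics/w4.png

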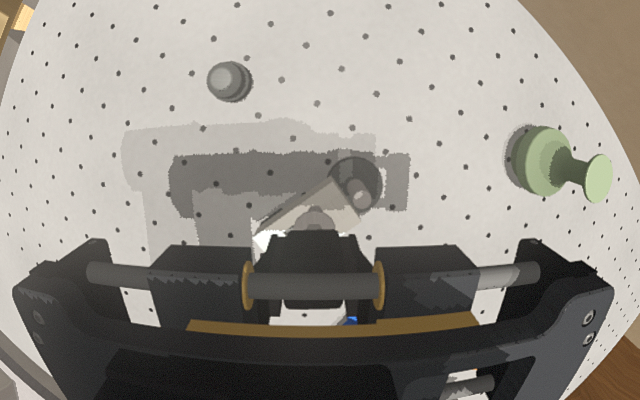

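The vase and lens are well clear at (560,165) and (230,82). The key hangs in the jaws with its tip near (313,208). I'm comparing side views before and after the half turn to get the tip's offset in the grip.

Run:
```python
from station import r
from h import *
a=dict(np.load('side2.npz'))['pixels'];c=r.capture('side');np.savez('side4.npz',**c);b=c['pixels']
for v in range(226,244,2):
    print(v,a[v,236:262].mean(1).astype(int).tolist(),'\n   ',b[v,236:262].mean(1).astype(int).tolist())
K=[proj(c,[.5741,.2035,z]).round(1).tolist() for z in(.127,.140,.168)];print(K)
```

```text
226 [206, 203, 131, 94, 94, 94, 98, 96, 95, 92, 94, 92, 97, 93, 92, 96, 98, 134, 194, 200, 201, 201, 199, 202, 201, 201] 
    [205, 205, 199, 202, 133, 94, 98, 96, 95, 98, 94, 99, 96, 94, 94, 95, 96, 93, 89, 158, 195, 199, 197, 200, 203, 200]
228 [205, 201, 203, 148, 104, 98, 95, 94, 98, 94, 99, 97, 97, 100, 92, 115, 162, 195, 204, 201, 203, 200, 204, 202, 203, 205] 
    [202, 204, 203, 203, 203, 145, 99, 92, 91, 94, 95, 97, 97, 97, 95, 98, 92, 132, 192, 199, 201, 200, 201, 201, 203, 202]
230 [203, 204, 200, 201, 201, 185, 142, 111, 95, 99, 98, 93, 90, 80, 93, 185, 202, 203, 202, 203, 203, 204, 199, 201, 200, 199] 
    [204, 199, 202, 205, 199, 203, 203, 180, 153, 125, 99, 90, 91, 95, 87, 92, 123, 187, 201, 200, 204, 202, 198, 198, 198, 197]
232 [203, 203, 201, 200, 202, 204, 204, 187, 117, 89, 93, 93, 91, 93, 78, 180, 201, 199, 200, 203, 168, 86, 47, 60, 176, 197] 
    [201, 202, 200, 200, 200, 204, 202, 204, 207, 186, 117, 91, 90, 92, 89, 90, 79, 178, 201, 202, 170, 84, 48, 57, 178, 199]
234 [198, 199, 201, 199, 201, 200, 204, 201, 127, 90, 95, 93, 96, 92, 80, 129, 188, 199, 198, 1
[... 508 characters left out ...]
, 93, 98, 98, 92, 94] 
    [199, 198, 198, 200, 198, 202, 201, 202, 202, 200, 135, 98, 90, 95, 93, 91, 92, 97, 99, 97, 95, 97, 95, 96, 94, 94]
240 [203, 205, 204, 202, 200, 195, 200, 201, 202, 183, 139, 106, 96, 92, 118, 108, 106, 90, 99, 96, 100, 95, 96, 95, 98, 94] 
    [201, 203, 201, 201, 199, 198, 197, 199, 200, 197, 135, 105, 106, 96, 95, 101, 104, 92, 120, 136, 136, 106, 97, 96, 95, 96]
242 [203, 203, 201, 204, 200, 201, 199, 201, 203, 201, 203, 202, 204, 201, 196, 135, 102, 105, 94, 88, 91, 94, 96, 96, 94, 88] 
    [200, 200, 201, 201, 200, 199, 198, 201, 199, 201, 137, 107, 107, 108, 104, 102, 103, 103, 88, 90, 91, 94, 94, 94, 92, 90]
[[250.0, 238.8], [249.1, 234.3], [247.2, 224.2]]
```

The tip sits about 2.2 mm toward the tool's -x in the grip, so I'm correcting for that. Now moving over the slot.

>>> servo_tool --commands '[[[0.8,-12,-2,0,0,0,0],[0.8,-30,-4,0,0,0,0],[0.8,-47,-6.5,0,0,0,0],[0.8,-47,-6.5,25,0,0,0],[0.8,-47,-6.5,50,0,0,0]]]'

```text
time_s: 8.4
tcp_pos: [0.5319, 0.1827, 0.1643]
ee_rot: [[0.825, 0.566, 0.003], [0.566, -0.825, 0.002], [0.004, 0.0, -1.0]]
wrist_force: [0.1, 0.4, -2.3]
gripper_width: 0.345
gripper_force: 29.5
```

>>> servo_tool --commands '[[[0.8,0,0,10,0,0,0],[0.8,0,0,18,0,0,0],[0.8,0,0,23,0,0,0],[0.8,0,0,23,0,0,0],[0.8,0,0,23,0,0,0]]]'

```text
time_s: 8.9
tcp_pos: [0.5323, 0.1827, 0.1413]
ee_rot: [[0.825, 0.566, 0.001], [0.566, -0.825, 0.001], [0.001, 0.0, -1.0]]
wrist_force: [-0.7, 0.6, -0.9]
gripper_width: 0.347
gripper_force: 29.5
```

>>> servo_tool --commands '[[[0.8,0,0,1,0,0,0],[0.8,0,0,2,0,0,0],[0.8,0,0,3,0,0,0],[0.8,0,0,4,0,0,0],[0.8,0,0,5,0,0,0]]]'

```text
time_s: 9.4
tcp_pos: [0.5317, 0.1824, 0.1355]
ee_rot: [[0.825, 0.566, 0.0], [0.566, -0.825, 0.0], [0.0, 0.0, -1.0]]
wrist_force: [-0.2, 0.5, -1.2]
gripper_width: 0.345
gripper_force: 29.5
```

>>> servo_tool --commands '[[[0.8,0,0,1,0,0,0],[0.8,0,0,2,0,0,0],[0.8,0,0,3,0,0,0],[0.8,0,0,3.5,0,0,0],[0.8,0,0,4,0,0,0]]]'

```text
time_s: 9.9
tcp_pos: [0.5317, 0.1824, 0.1315]
ee_rot: [[0.825, 0.566, 0.0], [0.566, -0.825, 0.0], [0.0, 0.0, -1.0]]
wrist_force: [-0.3, 0.9, -1.6]
gripper_width: 0.346
gripper_force: 29.5
```

>>> servo_tool --commands '[[[0.8,0,0,0.4,0,0,0],[0.8,0,0,0.8,0,0,0],[0.8,0,0,1.2,0,0,0],[0.8,0,0,1.6,0,0,0],[0.8,0,0,2,0,0,0]]]'

```text
time_s: 10.4
tcp_pos: [0.5317, 0.1824, 0.1295]
ee_rot: [[0.825, 0.566, 0.0], [0.566, -0.825, 0.0], [0.0, -0.0, -1.0]]
wrist_force: [-0.7, 0.1, -0.9]
gripper_width: 0.343
gripper_force: 29.5
```

>>> servo_tool --commands '[[[0.8,0,0,0.4,0,0,0],[0.8,0,0,0.8,0,0,0],[0.8,0,0,1.2,0,0,0],[0.8,0,0,1.6,0,0,0],[0.8,0,0,2,0,0,0]]]'

```text
time_s: 10.9
tcp_pos: [0.5319, 0.1827, 0.1279]
ee_rot: [[0.825, 0.566, 0.001], [0.566, -0.825, 0.0], [0.001, -0.0, -1.0]]
wrist_force: [-2.0, 1.6, 2.3]
gripper_width: 0.347
gripper_force: 29.4
```

>>> servo_tool --commands '[[[0.8,-0.3,-0.8,0.3,0,0,0],[0.8,-0.3,-1.0,0.6,0,0,-0.1],[0.8,-0.3,-1.2,0.6,0,0,-0.2],[0.8,-0.4,-1.5,0.6,0,0,-0.3],[0.8,-0.5,-1.7,0.6,0,0,-0.4]]]'

```text
time_s: 11.4
tcp_pos: [0.5301, 0.1837, 0.1267]
ee_rot: [[0.536, 0.844, -0.0], [0.844, -0.536, 0.0], [-0.0, -0.0, -1.0]]
wrist_force: [-0.7, 1.2, -0.8]
gripper_width: 0.344
gripper_force: 29.4
```

>>> servo_tool --commands '[[[0.8,0,0,0.3,0,0,0],[0.8,0,0,0.6,0,0,0],[0.8,0,0,0.9,0,0,0],[0.8,0,0,1.2,0,0,0],[0.8,0,0,1.5,0,0,0]]]'

```text
time_s: 11.9
tcp_pos: [0.5305, 0.1838, 0.1259]
ee_rot: [[0.54, 0.842, 0.001], [0.842, -0.54, 0.0], [0.001, 0.0, -1.0]]
wrist_force: [-1.8, 1.8, 0.5]
gripper_width: 0.342
gripper_force: 29.4
```

>>> servo_tool --commands '[[[0.8,0,-0.8,0.5,0,0,0],[0.8,0,-0.8,1.0,0,0,0],[0.8,0,-1.0,1.0,0,0,-0.1],[0.8,0,-1.2,1.0,0,0,-0.2],[0.8,-0.1,-1.4,1.0,0,0,-0.3]]]'

```text
time_s: 12.4
tcp_pos: [0.5292, 0.184, 0.1239]
ee_rot: [[0.263, 0.965, -0.0], [0.965, -0.263, -0.0], [-0.0, -0.0, -1.0]]
wrist_force: [1.3, 0.2, -1.5]
gripper_width: 0.342
gripper_force: 29.5
```

>>> servo_tool --commands '[[[0.8,0,0,0.4,0,0,0],[0.8,0,0,0.8,0,0,0],[0.8,0,0,1.2,0,0,0],[0.8,0,0,1.6,0,0,0],[0.8,0,0,2,0,0,0]]]'

```text
time_s: 12.9
tcp_pos: [0.5292, 0.1842, 0.1226]
ee_rot: [[0.267, 0.964, 0.0], [0.964, -0.267, -0.0], [-0.0, 0.0, -1.0]]
wrist_force: [1.0, -0.5, 0.9]
gripper_width: 0.344
gripper_force: 29.5
```

>>> servo_tool --commands '[[[0.8,0,0,1,0,0,0],[0.8,0,-0.1,1.5,0,0,-0.06],[0.8,0,0,1.5,0,0,0],[0.8,0,0.1,1.5,0,0,0.06],[0.8,0,0,1.5,0,0,0]]]'

```text
time_s: 13.4
tcp_pos: [0.5291, 0.1841, 0.1207]
ee_rot: [[0.266, 0.964, 0.0], [0.964, -0.266, -0.0], [-0.0, 0.0, -1.0]]
wrist_force: [1.5, 0.3, -1.2]
gripper_width: 0.346
gripper_force: 29.5
```

>>> servo_tool --commands '[[[0.8,0,0,0.6,0,0,0],[0.8,0,-0.1,1.2,0,0,-0.05],[0.8,0,0,1.8,0,0,0],[0.8,0,0.1,2.4,0,0,0.05],[0.8,0,0,3,0,0,0]]]'

```text
time_s: 13.9
tcp_pos: [0.5293, 0.1842, 0.118]
ee_rot: [[0.267, 0.964, 0.0], [0.964, -0.267, 0.0], [0.0, 0.0, -1.0]]
wrist_force: [1.6, 0.8, 2.0]
gripper_width: 0.345
gripper_force: 29.5
```

>>> servo_tool --commands '[[[0.8,0,0,0.5,0,0,0],[0.8,0,0,1,0,0,0],[0.8,0,0,1.5,0,0,0],[0.8,0,0,2,0,0,0],[0.8,0,0,2,0,0,0]]]'

```text
time_s: 14.4
tcp_pos: [0.5294, 0.1843, 0.1163]
ee_rot: [[0.267, 0.964, 0.001], [0.964, -0.267, 0.0], [0.0, 0.001, -1.0]]
wrist_force: [0.6, -0.0, 3.6]
gripper_width: 0.348
gripper_force: 29.5
```

Run:
```python
from station import r
s=r.sense();print(s['tcp_pos'],s['joints'].round(1),s['wrist_force'].round(1),s['moment'].round(2))
```

```text
[0.52938194 0.18431652 0.11629271] [ 35.8  22.3 -17.8   0.  -49.9 128.8] [ 0.6 -0.   3.6] [-0.3  -0.08 -0.04]
```

The key is seated: the tip is about 26 mm over the bench and all lateral and vertical forces are light. Now turning clockwise about the key's axis.

>>> servo_tool --commands '[[[0.8,0,0.26,-0.5,0,0,0.12],[0.8,-0.06,0.52,-0.5,0,0,0.24],[0.8,-0.14,0.78,-0.5,0,0,0.36],[0.8,-0.25,1.02,-0.5,0,0,0.48],[0.8,-0.38,1.24,-0.5,0,0,0.6]]]'

```text
time_s: 14.9
tcp_pos: [0.5305, 0.1841, 0.1163]
ee_rot: [[0.767, 0.642, 0.001], [0.642, -0.767, 0.001], [0.001, -0.0, -1.0]]
wrist_force: [1.2, 1.1, 2.0]
gripper_width: 0.347
gripper_force: 29.6
```

Run:
```python
from station import r
s=r.sense();print(s['tcp_pos'],s['joints'].round(1),s['wrist_force'].round(1),s['moment'].round(2),s['ee_rot'].round(3))
```

```text
[0.53052499 0.18409434 0.11628311] [ 35.7  22.4 -17.6  -0.  -49.9  94.3] [1.2 1.1 2. ] [ 0.28 -0.21  0.15] [[ 0.767  0.642  0.001]
 [ 0.642 -0.767  0.001]
 [ 0.001 -0.    -1.   ]]
```

>>> servo_tool --commands '[[[0.8,0,0.26,0,0,0,0.12],[0.8,-0.06,0.52,0,0,0,0.24],[0.8,-0.14,0.78,0,0,0,0.36],[0.8,-0.25,1.02,0,0,0,0.48],[0.8,-0.38,1.24,0,0,0,0.6]]]'

```text
time_s: 15.4
tcp_pos: [0.5315, 0.1834, 0.1163]
ee_rot: [[0.995, 0.096, 0.002], [0.096, -0.995, 0.002], [0.002, -0.002, -1.0]]
wrist_force: [1.5, 2.2, 0.1]
gripper_width: 0.343
gripper_force: 29.5
```

>>> servo_tool --commands '[[[0.8,0,0.26,0,0,0,0.12],[0.8,-0.06,0.52,0,0,0,0.24],[0.8,-0.14,0.78,0,0,0,0.36],[0.8,-0.25,1.02,0,0,0,0.48],[0.8,-0.38,1.24,0,0,0,0.6]]]'

```text
time_s: 15.9
tcp_pos: [0.5319, 0.1822, 0.1163]
ee_rot: [[0.876, -0.482, 0.004], [-0.482, -0.876, 0.002], [0.002, -0.004, -1.0]]
wrist_force: [3.7, 1.4, 0.1]
gripper_width: 0.346
gripper_force: 29.5
```

Run:
```python
from station import r
s=r.sense();print(s['tcp_pos'],s['joints'].round(1),s['wrist_force'].round(1),s['moment'].round(2))
```

```text
[0.531855   0.18223591 0.11632517] [ 35.4  22.3 -17.7   0.  -49.7  25.7] [3.7 1.4 0.1] [ 0.36 -1.13  0.08]
```

>>> servo_tool --commands '[[[0.8,0.5,-0.3,0,0,0,0.12],[0.8,0.4,-0.1,0,0,0,0.24],[0.8,0.4,0.2,0,0,0,0.36],[0.8,0.3,0.4,0,0,0,0.48],[0.8,0.2,0.6,0,0,0,0.6]]]'

```text
time_s: 16.4
tcp_pos: [0.5317, 0.1811, 0.1163]
ee_rot: [[0.451, -0.893, 0.003], [-0.893, -0.451, 0.001], [0.0, -0.003, -1.0]]
wrist_force: [3.0, -0.4, -0.0]
gripper_width: 0.344
gripper_force: 29.5
```

>>> servo_tool --commands '[[[0.8,0,0.26,0,0,0,0.12],[0.8,-0.06,0.52,0,0,0,0.24],[0.8,-0.14,0.78,0,0,0,0.36],[0.8,-0.25,1.02,0,0,0,0.48],[0.8,-0.38,1.24,0,0,0,0.6]]]'

```text
time_s: 16.9
tcp_pos: [0.5306, 0.1802, 0.1163]
ee_rot: [[-0.132, -0.991, 0.003], [-0.991, 0.132, 0.0], [-0.001, -0.003, -1.0]]
wrist_force: [5.4, -1.8, 0.5]
gripper_width: 0.348
gripper_force: 29.4
```

Run:
```python
from station import r
s=r.sense();print(s['tcp_pos'],s['joints'].round(1),s['wrist_force'].round(1),s['moment'].round(2))
```

```text
[0.53062352 0.18021523 0.11630577] [ 35.4  22.2 -17.9   0.1 -49.7 -43. ] [ 5.4 -1.8  0.5] [-0.82 -1.7   0.12]
```

>>> servo_tool --commands '[[[0.8,0.2,-0.9,0,0,0,0.12],[0.8,0.2,-0.7,0,0,0,0.24],[0.8,0.1,-0.4,0,0,0,0.36],[0.8,0,-0.2,0,0,0,0.48],[0.8,-0.1,0,0,0,0,0.6]]]'

```text
time_s: 17.4
tcp_pos: [0.5295, 0.18, 0.1163]
ee_rot: [[-0.669, -0.744, 0.001], [-0.744, 0.669, -0.001], [0.0, -0.001, -1.0]]
wrist_force: [1.6, -1.6, 1.9]
gripper_width: 0.339
gripper_force: 29.6
```

Run:
```python
from station import r
s=r.sense();print(s['tcp_pos'],s['joints'].round(1),s['wrist_force'].round(1),s['moment'].round(2))
```

```text
[0.52948207 0.17998098 0.11630635] [ 35.4  22.2 -18.    0.1 -49.8 -77.4] [ 1.6 -1.6  1.9] [-0.59 -0.7   0.17]
```

>>> servo_tool --commands '[[[0.8,0,0.1,0,0,0,0.06],[0.8,0,0.2,0,0,0,0.12],[0.8,0,0.35,0,0,0,0.18],[0.8,0,0.5,0,0,0,0.24],[0.8,-0.1,0.6,0,0,0,0.3]]]'

```text
time_s: 17.9
tcp_pos: [0.5288, 0.1803, 0.1163]
ee_rot: [[-0.857, -0.515, -0.0], [-0.515, 0.857, -0.001], [0.001, -0.001, -1.0]]
wrist_force: [0.5, -2.3, 2.6]
gripper_width: 0.344
gripper_force: 29.7
```

Run:
```python
from station import r
s=r.sense();print(s['tcp_pos'],s['joints'].round(1),s['wrist_force'].round(1),s['moment'].round(2))
```

```text
[0.5287665  0.18026473 0.11627839] [ 35.5  22.2 -18.    0.1 -49.9 -94.5] [ 0.5 -2.3  2.6] [-0.65 -0.34  0.26]
```

>>> servo_tool --commands '[[[0.8,0,0.1,0,0,0,0.05],[0.8,0,0.2,0,0,0,0.1],[0.8,0,0.3,0,0,0,0.15],[0.8,0,0.4,0,0,0,0.2],[0.8,0,0.4,0,0,0,0.2]]]'

```text
time_s: 18.4
tcp_pos: [0.5284, 0.1806, 0.1163]
ee_rot: [[-0.942, -0.337, -0.0], [-0.337, 0.942, -0.001], [0.001, -0.001, -1.0]]
wrist_force: [1.0, -2.0, 2.9]
gripper_width: 0.345
gripper_force: 29.6
```

Run:
```python
from station import r
s=r.sense();print(s['tcp_pos'],s['joints'].round(1),s['wrist_force'].round(1),s['moment'].round(2),s['ee_rot'][:2,0])
```

```text
[0.52839226 0.18062068 0.11626663] [  35.5   22.2  -18.     0.   -49.9 -105.9] [ 1.  -2.   2.9] [-0.76 -0.4   0.2 ] [-0.9416364  -0.33663059]
```

>>> servo_tool --commands '[[[0.8,0,0.1,0,0,0,0.04],[0.8,0,0.2,0,0,0,0.08],[0.8,0,0.2,0,0,0,0.12],[0.8,0,0.3,0,0,0,0.15],[0.8,0,0.3,0,0,0,0.15]]]'

```text
time_s: 18.9
tcp_pos: [0.5282, 0.1809, 0.1163]
ee_rot: [[-0.981, -0.193, -0.001], [-0.193, 0.981, -0.001], [0.001, -0.001, -1.0]]
wrist_force: [1.3, -2.9, 2.6]
gripper_width: 0.348
gripper_force: 29.6
```

Run:
```python
from station import r
import numpy as np
for i in range(2):
  s=r.sense();print(s['tcp_pos'],s['joints'].round(1),s['wrist_force'].round(1),s['moment'].round(2),np.degrees(np.arctan2(*s['ee_rot'][1::-1,0])))
  if i==0:
    c=r.capture('wrist');c2=r.capture('side');np.savez('w5.npz',**c);np.savez('side5.npz',**c2)
```

```text
[0.52816623 0.18093309 0.11626772] [  35.6   22.1  -18.     0.   -49.9 -114.5] [ 1.3 -2.9  2.6] [-0.87 -0.34  0.11] -168.89727304443707
[0.52816388 0.18093289 0.1162861 ] [  35.6   22.1  -18.     0.   -49.9 -114.5] [ 0.7 -2.8  2.1] [-0.98 -0.37  0.05] -168.88961980148449
```

>>> servo_tool --commands '[[[0.8,0,0.1,0,0,0,0.04],[0.8,0,0.2,0,0,0,0.08],[0.8,0,0.2,0,0,0,0.12],[0.8,0,0.3,0,0,0,0.15],[0.8,0,0.3,0,0,0,0.15]]]'

```text
time_s: 19.5
tcp_pos: [0.528, 0.1813, 0.1163]
ee_rot: [[-0.999, -0.043, -0.001], [-0.043, 0.999, -0.001], [0.001, -0.001, -1.0]]
wrist_force: [0.7, -2.9, 2.7]
gripper_width: 0.345
gripper_force: 29.5
```

Run:
```python
from station import r
from h import *
c=None
for i in range(4):
  s=r.sense();print(s['tcp_pos'],s['joints'].round(1)[5],s['wrist_force'].round(1),s['moment'].round(2),np.degrees(np.arctan2(*s['ee_rot'][1::-1,0])),s['gripper_width'],s['effort'].round(2))
  c=r.capture('wrist')
np.savez('w6.npz',**c);im=c['pixels']
u,v=proj(c,s['tcp_pos'],True).astype(int);print(u,v)
cv2.imwrite('pics/w6.png',cv2.resize(im[max(0,v-90):v+60,u-100:u+100],None,fx=4,fy=4,interpolation=3)[:,:,::-1])
```

```text
[0.52801109 0.18128758 0.11627139] -123.1 [ 0.7 -2.9  2.7] [-1.07 -0.16  0.05] -177.5193713143057 0.34473189902400875 [  1.53 -34.32  15.15   2.4    0.35  -0.14]
[0.52801317 0.18128521 0.11626353] -123.1 [ 0.1 -3.3  1.4] [-1.1  -0.22  0.05] -177.49852096489943 0.3433184342505444 [  1.58 -34.34  15.22   2.4    0.39  -0.06]
[0.52800747 0.18128797 0.11626999] -123.1 [ 1.5 -2.9  2.8] [-1.16 -0.2   0.05] -177.5016170049962 0.3468426949144089 [  1.64 -34.37  15.29   2.39   0.42  -0.04]
[0.52800319 0.18128276 0.11625549] -123.1 [ 1.  -4.4  2.9] [-1.24 -0.22  0.07] -177.5144642678746 0.34252815252919916 [ 1.690e+00 -3.440e+01  1.536e+01  2.380e+00  4.600e-01 -3.000e-02]
314 259
```

View pics/w6.png

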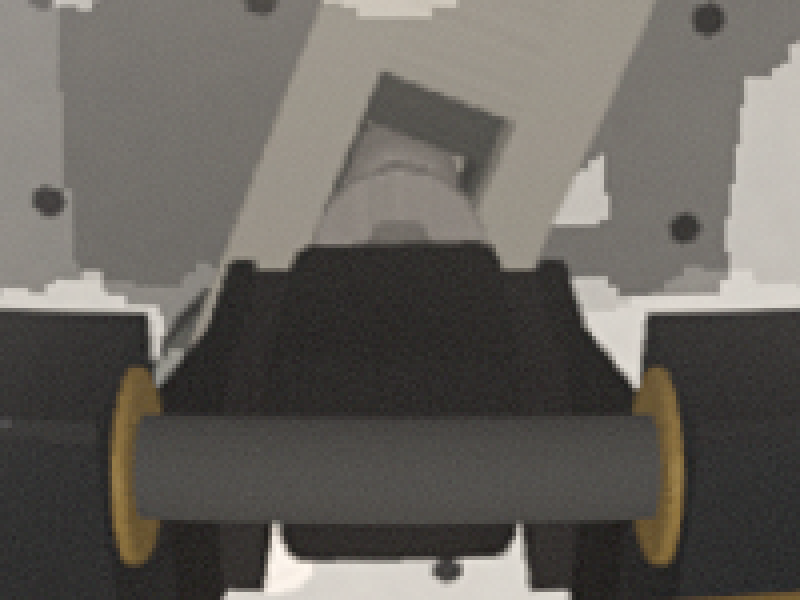

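The picture shows the collar in the slot and the grip still square between the jaws (front edge level at row 245), so the key hasn't slipped. The stop hasn't been felt yet, so I'm continuing in small steps.

>>> servo_tool --commands '[[[0.8,0,-0.5,0,0,0,0.04],[0.8,0,-0.4,0,0,0,0.08],[0.8,0,-0.4,0,0,0,0.12],[0.8,0,-0.3,0,0,0,0.16],[0.8,0,-0.3,0,0,0,0.16]]]'

```text
time_s: 20.2
tcp_pos: [0.5281, 0.1815, 0.1163]
ee_rot: [[-0.993, 0.117, -0.001], [0.117, 0.993, 0.0], [0.001, 0.0, -1.0]]
wrist_force: [-0.3, -2.6, 2.9]
gripper_width: 0.343
gripper_force: 29.5
```

```bash
cat > m.py <<'E'
from station import r
import numpy as np
s=r.sense();print(s['tcp_pos'],s['joints'].round(1)[5],s['wrist_force'].round(1),s['moment'].round(2),np.degrees(np.arctan2(*s['ee_rot'][1::-1,0])),s['gripper_width'],s['effort'].round(2)[5])
E
python3 m.py
```

```text
[0.5280752  0.18152582 0.11629873] -132.3 [-0.3 -2.6  2.9] [-0.66  0.02 -0.02] 173.2938637125468 0.3434592225462031 -0.15
```

>>> servo_tool --commands '[[[0.8,0,0.1,0,0,0,0.04],[0.8,0,0.2,0,0,0,0.08],[0.8,0,0.2,0,0,0,0.12],[0.8,0,0.3,0,0,0,0.16],[0.8,0,0.4,0,0,0,0.2]]]'

```text
time_s: 20.7
tcp_pos: [0.528, 0.1819, 0.1163]
ee_rot: [[-0.95, 0.312, -0.001], [0.312, 0.95, 0.0], [0.001, -0.0, -1.0]]
wrist_force: [0.2, -1.1, 2.6]
gripper_width: 0.343
gripper_force: 29.5
```

```bash
python3 m.py
```

```text
[0.52797012 0.18186013 0.11626202] -143.8 [ 0.2 -1.1  2.6] [-0.65  0.15  0.04] 161.79590068778975 0.342797796005237 0.23
```

Run:
```python
from station import r
from h import *
c=r.capture('wrist');s=r.capture('side');t=r.capture('top');st=r.sense()
print(st['moment'].round(2),st['wrist_force'].round(1))
P=np.array([.5288,.1815,0]);R=st['ee_rot']
for z in(.071,.085):
    print(z,[proj(c,P+[0,0,z]+k,True).round(1).tolist() for k in(R[:,1]*.015,-R[:,1]*.015,R[:,0]*.015)])
u,v=proj(c,st['tcp_pos'],True).astype(int);print(u,v)
A=cv2.resize(c['pixels'][v-75:v+75,u-67:u+66],(532,600),interpolation=3)
u,v=proj(s,st['tcp_pos']).astype(int);print(u,v)
B=cv2.resize(s['pixels'][v-35:v+40,u-33:u+34],(268,300),interpolation=3)
u,v=proj(t,st['tcp_pos']).astype(int)
C=cv2.resize(t['pixels'][v-37:v+38,u-33:u+34],(268,300),interpolation=3)
cv2.imwrite('pics/m7.png',np.hstack([A,np.vstack([B,C])])[:,:,::-1])
```

```text
[-0.66  0.25  0.03] [-0.6 -0.9  2.8]
0.071 [[335.7, 229.5], [291.9, 229.6], [313.8, 208.7]]
0.085 [[337.2, 237.5], [290.5, 237.6], [313.8, 215.6]]
314 258
276 244
```

View pics/m7.png

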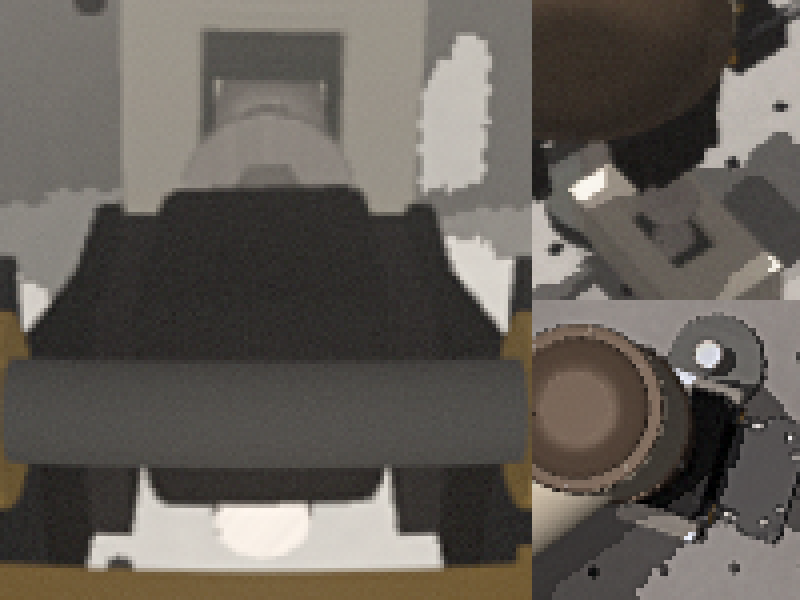

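The mosaic shows the wrist lined up with the strap and the grip square in the jaws. The collar is low over the slot, at about row 112 of the crop, so the key is still seated and hasn't slipped. I'm continuing toward the stop.

>>> servo_tool --commands '[[[0.8,0,0.1,0,0,0,0.05],[0.8,0,0.2,0,0,0,0.1],[0.8,0,0.3,0,0,0,0.15],[0.8,0,0.4,0,0,0,0.2],[0.8,0,0.4,0,0,0,0.25]]]'

```text
time_s: 21.35
tcp_pos: [0.528, 0.1824, 0.1163]
ee_rot: [[-0.844, 0.537, -0.001], [0.537, 0.844, -0.0], [0.001, -0.001, -1.0]]
wrist_force: [-2.0, -0.0, 2.8]
gripper_width: 0.347
gripper_force: 29.8
```

```bash
python3 m.py
```

```text
[0.52803341 0.18235697 0.11628145] -158.1 [-2.  -0.   2.8] [-0.32  0.49  0.33] 147.5311274186353 0.3474400677660797 0.03
```

>>> servo_tool --commands '[[[0.8,0,0,0,0,0,0.03],[0.8,0,0,0,0,0,0.06],[0.8,0,0,0,0,0,0.09],[0.8,0,0,0,0,0,0.12],[0.8,0,0,0,0,0,0.12]]]'

```text
time_s: 21.85
tcp_pos: [0.5282, 0.1824, 0.1163]
ee_rot: [[-0.773, 0.635, -0.001], [0.635, 0.773, 0.0], [0.001, -0.0, -1.0]]
wrist_force: [-1.9, 0.6, 2.3]
gripper_width: 0.345
gripper_force: 29.7
```

```bash
python3 m.py
```

```text
[0.52822073 0.18236009 0.11627601] -165.0 [-1.9  0.6  2.3] [-0.07  0.77  0.28] 140.6156527619405 0.34519371786557523 -0.37
```

>>> servo_tool --commands '[[[0.8,0,0,0,0,0,0.03],[0.8,0,0,0,0,0,0.06],[0.8,0,0,0,0,0,0.09],[0.8,0,0,0,0,0,0.12],[0.8,0,0,0,0,0,0.12]]]'

```text
time_s: 22.35
tcp_pos: [0.5284, 0.1824, 0.1163]
ee_rot: [[-0.691, 0.723, -0.0], [0.723, 0.691, 0.0], [0.0, 0.0, -1.0]]
wrist_force: [-1.9, 0.4, 1.3]
gripper_width: 0.343
gripper_force: 29.6
```

```bash
python3 m.py
```

```text
[0.52839353 0.18235967 0.11630755] -171.9 [-1.9  0.4  1.3] [0.25 0.82 0.21] 133.6879306386334 0.34300600409350357 -0.3
```

The reaction torque repeats every 60° after about yaw 225°: it rises to about 0.3 N m, falls off, then rises again. That means the screw is on its stop and the hex is being forced past it. I'll back off gently and check that the load relaxes elastically.

>>> servo_tool --commands '[[[0.8,0,0,0,0,0,-0.06],[0.8,0,0,0,0,0,-0.12],[0.8,0,0,0,0,0,-0.18],[0.8,0,0,0,0,0,-0.24],[0.8,0,0,0,0,0,-0.24]]]'

```text
time_s: 22.85
tcp_pos: [0.5284, 0.182, 0.1163]
ee_rot: [[-0.843, 0.538, -0.0], [0.538, 0.843, -0.0], [0.0, -0.0, -1.0]]
wrist_force: [-1.9, 0.1, 2.2]
gripper_width: 0.344
gripper_force: 29.4
```

```bash
python3 m.py
```

```text
[0.52841729 0.18196583 0.11630271] -158.2 [-1.9  0.1  2.2] [-0.17  0.64 -0.11] 147.42839387520368 0.3435834402169026 0.28
```

>>> servo_tool --commands '[[[0.8,0,0,0,0,0,-0.06],[0.8,0,0,0,0,0,-0.12],[0.8,0,0,0,0,0,-0.18],[0.8,0,0,0,0,0,-0.24],[0.8,0,0,0,0,0,-0.24]]]'

```text
time_s: 23.35
tcp_pos: [0.5284, 0.1817, 0.1163]
ee_rot: [[-0.946, 0.323, -0.001], [0.323, 0.946, -0.001], [0.0, -0.001, -1.0]]
wrist_force: [-1.6, -1.1, 1.3]
gripper_width: 0.343
gripper_force: 29.4
```

```bash
python3 m.py
```

```text
[0.52837462 0.1816694  0.11629605] -144.5 [-1.6 -1.1  1.3] [-0.58  0.51 -0.08] 161.1357513138595 0.34332050632881883 0.29
```

>>> servo_tool --commands '[[[0.8,0,0,0,0,0,0.02],[0.8,0,0,0,0,0,0.04],[0.8,0,0.1,0,0,0,0.06],[0.8,0,0.1,0,0,0,0.08],[0.8,0,0.1,0,0,0,0.08]]]'

```text
time_s: 23.85
tcp_pos: [0.5283, 0.1821, 0.1163]
ee_rot: [[-0.918, 0.397, -0.001], [0.397, 0.918, -0.001], [0.0, -0.001, -1.0]]
wrist_force: [-1.5, -1.5, 1.6]
gripper_width: 0.344
gripper_force: 29.5
```

```bash
python3 m.py
```

```text
[0.5282621  0.18205131 0.11632359] -149.0 [-1.5 -1.5  1.6] [-0.84  0.75  0.14] 156.62125563300282 0.3437353665526268 -0.17
```

>>> servo_tool --commands '[[[0.8,0,0,0,0,0,0.02],[0.8,0,0,0,0,0,0.04],[0.8,0,0.1,0,0,0,0.06],[0.8,0,0.1,0,0,0,0.08],[0.8,0,0.1,0,0,0,0.08]]]'

```text
time_s: 24.35
tcp_pos: [0.5283, 0.1822, 0.1163]
ee_rot: [[-0.883, 0.469, -0.001], [0.469, 0.883, -0.0], [0.0, -0.001, -1.0]]
wrist_force: [-3.0, -1.5, 1.8]
gripper_width: 0.346
gripper_force: 29.5
```

```bash
python3 m.py
```

```text
[0.52832173 0.18221494 0.11631024] -153.6 [-3.  -1.5  1.8] [-0.94  1.    0.04] 152.04061418103433 0.3455447976892159 -0.17
```

>>> servo_tool --commands '[[[0.8,0,0,0,0,0,0.02],[0.8,0,0,0,0,0,0.04],[0.8,0,0.1,0,0,0,0.06],[0.8,0,0.1,0,0,0,0.08],[0.8,0,0.1,0,0,0,0.08]]]'

```text
time_s: 24.85
tcp_pos: [0.5284, 0.1824, 0.1163]
ee_rot: [[-0.843, 0.538, -0.001], [0.538, 0.843, -0.0], [0.0, -0.001, -1.0]]
wrist_force: [-2.6, -2.0, 0.9]
gripper_width: 0.347
gripper_force: 29.5
```

```bash
python3 m.py
```

```text
[0.52836726 0.18236703 0.11633902] -158.2 [-2.6 -2.   0.9] [-0.92  1.25  0.11] 147.46067758392664 0.34655424861950473 -0.17
```

>>> servo_tool --commands '[[[0.8,0,0,0,0,0,0.02],[0.8,0,0,0,0,0,0.04],[0.8,0,0.1,0,0,0,0.06],[0.8,0,0.1,0,0,0,0.08],[0.8,0,0.1,0,0,0,0.08]]]'

```text
time_s: 25.35
tcp_pos: [0.5284, 0.1825, 0.1163]
ee_rot: [[-0.797, 0.604, -0.001], [0.604, 0.797, -0.0], [0.0, -0.0, -1.0]]
wrist_force: [-4.1, -1.3, 0.9]
gripper_width: 0.344
gripper_force: 29.5
```

```bash
python3 m.py
```

```text
[0.52844332 0.1824765  0.11632487] -162.8 [-4.1 -1.3  0.9] [-0.83  1.53  0.14] 142.8724549506732 0.3443266925301662 -0.17
```

>>> servo_tool --commands '[[[0.8,0.8,-1.2,0,0,0,0],[0.8,0.8,-1.2,0,0,0,0.03],[0.8,0.8,-1.2,0,0,0,0.07],[0.8,0.8,-1.2,0,0,0,0.11],[0.8,0.8,-1.2,0,0,0,0.11]]]'

```text
time_s: 25.85
tcp_pos: [0.528, 0.1826, 0.1164]
ee_rot: [[-0.726, 0.688, 0.002], [0.688, 0.726, 0.001], [-0.0, 0.002, -1.0]]
wrist_force: [-0.8, -0.5, -2.4]
gripper_width: 0.346
gripper_force: 29.5
```

```bash
python3 m.py
```

```text
[0.52799689 0.18260922 0.11635374] -169.1 [-0.8 -0.5 -2.4] [-0.39  0.4   0.1 ] 136.5651497739073 0.3458372975442212 -0.23
```

>>> servo_tool --commands '[[[0.8,0,0,0,0,0,0.03],[0.8,0,0,0,0,0,0.06],[0.8,0,0,0,0,0,0.09],[0.8,0,0,0,0,0,0.11],[0.8,0,0,0,0,0,0.11]]]'

```text
time_s: 26.35
tcp_pos: [0.5279, 0.1827, 0.1164]
ee_rot: [[-0.647, 0.763, 0.002], [0.763, 0.647, 0.001], [-0.0, 0.002, -1.0]]
wrist_force: [0.2, 1.2, -4.4]
gripper_width: 0.347
gripper_force: 29.6
```

```bash
python3 m.py
```

```text
[0.5279447  0.18265414 0.11643031] -175.4 [ 0.2  1.2 -4.4] [ 0.14 -0.29  0.18] 130.29082298167975 0.347062691361226 -0.21
```

The wrist is near its limit, so I'm regrasping: open, wind back 270° around the standing key, then close.

>>> servo_tool --commands '[[[0,0,0,0,0,0,0],[0,0,0,0,0,0,0],[0,0,0,0,0,0,0],[0,0,0,0,0,0,0],[0,0,0,0,0,0,0]]]'

```text
time_s: 26.85
tcp_pos: [0.5275, 0.1821, 0.1168]
ee_rot: [[-0.647, 0.763, 0.001], [0.763, 0.647, 0.0], [-0.0, 0.001, -1.0]]
wrist_force: [-0.4, -0.4, -0.1]
gripper_width: 0.711
gripper_force: 0.0
```

>>> servo_tool --commands '[[[0,0,0,0,0,0,0],[0,0,0,0,0,0,-0.13],[0,0,0,0,0,0,-0.26],[0,0,0,0,0,0,-0.4],[0,0,0,0,0,0,-0.51]]]'

```text
time_s: 27.35
tcp_pos: [0.5273, 0.1821, 0.1165]
ee_rot: [[-0.939, 0.345, 0.0], [0.345, 0.939, -0.0], [-0.0, 0.0, -1.0]]
wrist_force: [0.2, 0.7, 0.3]
gripper_width: 0.993
gripper_force: 0.0
```

```bash
python3 m.py
python3 - <<'E'
from station import r
from h import *
c=r.capture('wrist');np.savez('w8.npz',**c);s=r.capture('side');np.savez('side8.npz',**s);st=r.sense()
im=c['pixels'];u,v=proj(c,[.528,.1815,.141],True);print(u,v)
# silhouette of grip: dark region near predicted
g=im.max(2)<70
n,l,stt,ce=cv2.connectedComponentsWithStats(g.astype(np.uint8))
print([x.tolist() for x in stt if 200<x[4]<9000])
E
```

```text
[0.52733662 0.1820643  0.11648209] -145.9 [0.2 0.7 0.3] [-0.06 -0.01  0.06] 159.82478003912246 0.9932606645409509 -0.63
313.6563218583218 283.32516593404455
[[280, 224, 72, 50, 2506], [191, 234, 50, 38, 1107], [386, 234, 51, 39, 1104], [625, 267, 15, 29, 259], [287, 300, 49, 15, 399]]
```

>>> servo_tool --commands '[[[0,-2.5,0,0,0,0,-0.13],[0,-2.5,0,0,0,0,-0.26],[0,-2.5,0,0,0,0,-0.4],[0,-2.5,0,0,0,0,-0.53],[0,-2.5,0,0,0,0,-0.66]]]'

```text
time_s: 27.95
tcp_pos: [0.5297, 0.1812, 0.1164]
ee_rot: [[-0.954, -0.301, 0.0], [-0.301, 0.954, -0.0], [0.0, -0.0, -1.0]]
wrist_force: [-0.3, -0.5, 0.5]
gripper_width: 0.998
gripper_force: 0.0
```

>>> servo_tool --commands '[[[0,0,0,0,0,0,-0.13],[0,0,0,0,0,0,-0.26],[0,0,0,0,0,0,-0.4],[0,0,0,0,0,0,-0.53],[0,0,0,0,0,0,-0.66]]]'

```text
time_s: 28.45
tcp_pos: [0.5297, 0.1812, 0.1164]
ee_rot: [[-0.569, -0.822, -0.0], [-0.822, 0.569, -0.0], [0.0, 0.0, -1.0]]
wrist_force: [-0.1, 0.0, 0.6]
gripper_width: 1.002
gripper_force: 0.0
```

>>> servo_tool --commands '[[[0,0,0,0,0,0,-0.13],[0,0,0,0,0,0,-0.26],[0,0,0,0,0,0,-0.4],[0,0,0,0,0,0,-0.53],[0,0,0,0,0,0,-0.66]]]'

```text
time_s: 28.95
tcp_pos: [0.5297, 0.1812, 0.1165]
ee_rot: [[0.055, -0.999, 0.0], [-0.999, -0.055, 0.0], [-0.0, -0.0, -1.0]]
wrist_force: [-0.2, -0.4, 0.2]
gripper_width: 0.999
gripper_force: 0.0
```

>>> servo_tool --commands '[[[0,0,0,0,0,0,-0.13],[0,0,0,0,0,0,-0.26],[0,0,0,0,0,0,-0.4],[0,0,0,0,0,0,-0.53],[0,0,0,0,0,0,-0.66]]]'

```text
time_s: 29.45
tcp_pos: [0.5297, 0.1812, 0.1165]
ee_rot: [[0.655, -0.755, 0.0], [-0.755, -0.655, 0.0], [-0.0, -0.0, -1.0]]
wrist_force: [-0.2, 0.3, -0.1]
gripper_width: 1.003
gripper_force: 0.0
```

>>> servo_tool --commands '[[[0.8,0,0,0,0,0,0],[0.8,0,0,0,0,0,0],[0.8,0,0,0,0,0,0],[0.8,0,0,0,0,0,0],[0.8,0,0,0,0,0,0]]]'

```text
time_s: 29.95
tcp_pos: [0.5296, 0.1812, 0.1164]
ee_rot: [[0.653, -0.758, -0.0], [-0.758, -0.653, -0.0], [-0.0, 0.0, -1.0]]
wrist_force: [-0.6, 0.3, -0.4]
gripper_width: 0.629
gripper_force: 0.0
```

>>> servo_tool --commands '[[[0.8,0,0,0,0,0,0],[0.8,0,0,0,0,0,0],[0.8,0,0,0,0,0,0],[0.8,0,0,0,0,0,0],[0.8,0,0,0,0,0,0]]]'

```text
time_s: 30.45
tcp_pos: [0.5298, 0.1813, 0.1165]
ee_rot: [[0.653, -0.757, 0.0], [-0.757, -0.653, 0.0], [0.0, -0.0, -1.0]]
wrist_force: [0.0, 0.2, 0.5]
gripper_width: 0.344
gripper_force: 29.6
```

```bash
python3 m.py
```

```text
[0.52977648 0.18129444 0.11645811] 5.3 [0.  0.2 0.5] [ 0.11 -0.02  0.05] -49.204118462266294 0.3436217834317092 -0.05
```

>>> servo_tool --commands '[[[0.8,0,0,0,0,0,0.03],[0.8,0,0,0,0,0,0.06],[0.8,0,0,0,0,0,0.09],[0.8,0,0,0,0,0,0.12],[0.8,0,0,0,0,0,0.12]]]'

```text
time_s: 30.95
tcp_pos: [0.5297, 0.1813, 0.1164]
ee_rot: [[0.557, -0.83, 0.0], [-0.83, -0.557, 0.0], [-0.0, -0.0, -1.0]]
wrist_force: [0.3, 0.7, -0.3]
gripper_width: 0.339
gripper_force: 29.6
```

```bash
python3 m.py
```

```text
[0.52970748 0.1812809  0.11644892] -1.6 [ 0.3  0.7 -0.3] [ 0.2  -0.01  0.  ] -56.1405985078251 0.33930733253469114 -0.16
```

>>> servo_tool --commands '[[[0.8,0,0,0,0,0,0.03],[0.8,0,0,0,0,0,0.06],[0.8,0,0,0,0,0,0.09],[0.8,0,0,0,0,0,0.12],[0.8,0,0,0,0,0,0.12]]]'

```text
time_s: 31.45
tcp_pos: [0.5297, 0.1812, 0.1165]
ee_rot: [[0.454, -0.891, 0.0], [-0.891, -0.454, 0.0], [-0.0, -0.0, -1.0]]
wrist_force: [0.3, 0.8, 0.1]
gripper_width: 0.35
gripper_force: 29.5
```

```bash
python3 m.py
```

```text
[0.52966436 0.18122785 0.11646084] -8.5 [0.3 0.8 0.1] [0.26 0.04 0.04] -63.02210486937649 0.3503233711899635 -0.11
```

>>> servo_tool --commands '[[[0.8,0,0,0,0,0,0.03],[0.8,0,0,0,0,0,0.06],[0.8,0,0,0,0,0,0.09],[0.8,0,0,0,0,0,0.12],[0.8,0,0,0,0,0,0.12]]]'

```text
time_s: 31.95
tcp_pos: [0.5296, 0.1811, 0.1165]
ee_rot: [[0.344, -0.939, -0.0], [-0.939, -0.344, -0.0], [0.0, 0.0, -1.0]]
wrist_force: [-0.3, 1.3, -0.4]
gripper_width: 0.346
gripper_force: 29.5
```

```bash
python3 m.py
```

```text
[0.52959096 0.18111202 0.11646721] -15.4 [-0.3  1.3 -0.4] [ 0.23  0.03 -0.01] -69.89012229243906 0.34583245743163343 -0.11
```

>>> servo_tool --commands '[[[0.8,0,0,0,0,0,0.03],[0.8,0,0,0,0,0,0.06],[0.8,0,0,0,0,0,0.09],[0.8,0,0,0,0,0,0.12],[0.8,0,0,0,0,0,0.12]]]'

```text
time_s: 32.45
tcp_pos: [0.5296, 0.1813, 0.1165]
ee_rot: [[0.229, -0.973, -0.0], [-0.973, -0.229, 0.0], [-0.0, 0.0, -1.0]]
wrist_force: [-0.4, 1.2, -0.3]
gripper_width: 0.346
gripper_force: 29.5
```

```bash
python3 m.py
```

```text
[0.5295892  0.18127827 0.11646653] -22.2 [-0.4  1.2 -0.3] [ 0.43  0.14 -0.02] -76.75597589439576 0.34647088516801017 -0.12
```

>>> servo_tool --commands '[[[0.8,0,0,0,0,0,0.03],[0.8,0,0,0,0,0,0.06],[0.8,0,0,0,0,0,0.09],[0.8,0,0,0,0,0,0.12],[0.8,0,0,0,0,0,0.12]]]'

```text
time_s: 32.95
tcp_pos: [0.5296, 0.1813, 0.1165]
ee_rot: [[0.111, -0.994, -0.0], [-0.994, -0.111, 0.0], [-0.0, 0.0, -1.0]]
wrist_force: [-1.5, 1.4, 0.3]
gripper_width: 0.346
gripper_force: 29.6
```

```bash
python3 m.py
```

```text
[0.52956364 0.181314   0.11646617] -29.1 [-1.5  1.4  0.3] [0.7 0.5 0.2] -83.61982164038224 0.3457784868531339 -0.25
```

>>> servo_tool --commands '[[[0.8,0,0,0,0,0,0.03],[0.8,0,0,0,0,0,0.06],[0.8,0,0,0,0,0,0.09],[0.8,0,0,0,0,0,0.12],[0.8,0,0,0,0,0,0.12]]]'

```text
time_s: 33.45
tcp_pos: [0.5295, 0.1814, 0.1165]
ee_rot: [[-0.009, -1.0, -0.0], [-1.0, 0.009, 0.0], [-0.0, 0.0, -1.0]]
wrist_force: [-2.0, 2.2, 0.7]
gripper_width: 0.346
gripper_force: 29.7
```

```bash
python3 m.py
```

```text
[0.52951606 0.18135344 0.11647212] -36.0 [-2.   2.2  0.7] [0.93 0.78 0.22] -90.50201768814814 0.34550199948690224 -0.32
```

The same resistance came back exactly 60° later, and its phase matches q = 4.0 from the clamp's own yaw. The screw is on its stop and loaded against it. I'm backing off within the hex play so the screw isn't driven back, then releasing and retreating.

>>> servo_tool --commands '[[[0.8,0,0,0,0,0,0],[0.8,0,0,0,0,0,-0.05],[0.8,0,0,0,0,0,-0.1],[0.8,0,0,0,0,0,-0.15],[0.8,0,0,0,0,0,-0.15]]]'

```text
time_s: 33.95
tcp_pos: [0.5296, 0.1811, 0.1164]
ee_rot: [[0.14, -0.99, -0.0], [-0.99, -0.14, 0.0], [-0.0, 0.0, -1.0]]
wrist_force: [-2.1, 1.4, 0.5]
gripper_width: 0.344
gripper_force: 29.5
```

```bash
python3 m.py
```

```text
[0.52955756 0.18111064 0.11643154] -27.4 [-2.1  1.4  0.5] [ 0.76  0.71 -0.1 ] -81.9255596421315 0.34390564410764757 0.26
```

>>> servo_tool --commands '[[[0,0,0,0,0,0,0],[0,0,0,0,0,0,0],[0,0,0,0,0,0,0],[0,0,0,0,0,0,0],[0,0,0,0,0,0,0]]]'

```text
time_s: 34.45
tcp_pos: [0.5297, 0.1811, 0.1164]
ee_rot: [[0.141, -0.99, 0.0], [-0.99, -0.141, -0.0], [0.0, 0.0, -1.0]]
wrist_force: [-0.1, 0.7, 0.0]
gripper_width: 0.716
gripper_force: 0.0
```

>>> servo_tool --commands '[[[0,0,0,0,0,0,0],[0,0,0,0,0,0,0],[0,0,0,-20,0,0,0],[0,0,0,-50,0,0,0],[0,0,0,-90,0,0,0]]]'

```text
time_s: 34.95
tcp_pos: [0.5286, 0.1806, 0.2058]
ee_rot: [[0.141, -0.99, -0.004], [-0.99, -0.141, -0.002], [0.002, 0.004, -1.0]]
wrist_force: [0.4, 0.2, -0.2]
gripper_width: 0.995
gripper_force: 0.0
```

>>> servo_tool --commands '[[[0,-40,0,0,0,0,0],[0,-80,0,0,0,0,0],[0,-100,0,0,0,0,0],[0,-100,0,0,0,0,0],[0,-100,0,0,0,0,0]]]'

```text
time_s: 35.45
tcp_pos: [0.5152, 0.28, 0.206]
ee_rot: [[0.142, -0.99, -0.001], [-0.99, -0.142, -0.001], [0.001, 0.001, -1.0]]
wrist_force: [-0.0, 0.0, 0.6]
gripper_width: 0.999
gripper_force: 0.0
```

Run:
```python
from station import r
from h import *
s=r.sense();print(s['time_s'],s['tcp_pos'],s['wrist_force'].round(1))
for n,f in(("side",0),("top",0),("wrist",1)):
    c=r.capture(n);np.savez(n+'9.npz',**c);im=c['pixels']
    print(n,'pred top(.141)',proj(c,[.5297,.1811,.141],f).round(1),'gripbot(.101)',proj(c,[.5297,.1811,.101],f).round(1),'top if z+10',proj(c,[.5297,.1811,.151],f).round(1))
    u,v=proj(c,[.5297,.1811,.121],f).astype(int)
    m=np.zeros(im.shape[:2],bool);m[max(v-45,0):v+45,max(u-45,0):u+45]=1
    for k in blobs(m&(im.max(2)<62),60):
        print('  dark',cv2.boundingRect(k),cv2.contourArea(k),cv2.minAreaRect(k))
```

```text
35.45 [0.51515719 0.27997706 0.2059577 ] [-0.   0.   0.6]
side pred top(.141) [275.  235.4] gripbot(.101) [276.6 249. ] top if z+10 [274.5 231.9]
  dark (230, 197, 73, 74) 3148.5 ((259.9000244140625, 226.19998168945312), (68.87089538574219, 71.10696411132812), 26.56505012512207)
top pred top(.141) [246.4 195.1] gripbot(.101) [248.4 196. ] top if z+10 [245.9 194.8]
  dark (202, 156, 29, 82) 1132.5 ((210.16281127929688, 196.24627685546875), (81.26995086669922, 26.07744026184082), 77.69197845458984)
wrist pred top(.141) [312.4  83.7] gripbot(.101) [312.4  88. ] top if z+10 [312.5  82.4]
```

Run:
```python
from h import *
c=dict(np.load('wrist9.npz'));im=c['pixels'];print(-c['R'].T@c['t'])
g=im.mean(2)
print(g[60:126:3,312].astype(int).tolist());print(g[84,270:356:3].astype(int).tolist())
for T in(60,75,90):
  m=np.zeros(g.shape,bool);m[50:130,265:360]=1
  for k in blobs(m&(g<T),80):
    P=np.array([onz(c,*p,.141,True)[:2] for p in k[:,0]])*1000
    print(T,cv2.boundingRect(k),cv2.contourArea(k),rectz(c,k,.141,True), 'far edge',P[:,1].min().round(1),P[:,0].min().round(1),P[:,0].max().round(1))
```

```text
[0.5271602  0.20058242 0.35793762]
[202, 148, 124, 126, 130, 130, 129, 132, 135, 134, 138, 137, 136, 136, 117, 130, 234, 150, 169, 191, 192, 187]
[252, 251, 251, 252, 251, 252, 253, 137, 120, 132, 133, 133, 132, 133, 135, 133, 133, 134, 133, 133, 135, 118, 253, 252, 251, 251, 252, 252, 252]
```

Run:
```python
from h import *
c=dict(np.load('wrist9.npz'));g=cv2.GaussianBlur(c['pixels'],(3,3),0).mean(2)
m=((g>110)&(g<146)).astype(np.uint8);m=cv2.morphologyEx(m,cv2.MORPH_OPEN,np.ones((5,5)))
n,l=cv2.connectedComponents(m);k=max(blobs(l==l[84,312]),key=cv2.contourArea)
print(cv2.boundingRect(k),cv2.contourArea(k))
for z in(.136,.141,.146,.151,.155):
  q=rectz(c,k,z,True);print(z,np.round(q[0],1),np.round(q[1],1),round(q[2],1))
```

```text
(292, 65, 43, 38) 1376.5
0.136 [529.4 180.4] [29.5 26.8] 8.6
0.141 [529.4 180.9] [28.8 26.2] 8.6
0.146 [529.3 181.3] [28.2 25.6] 8.6
0.151 [529.3 181.8] [27.5 25. ] 8.6
0.155 [529.2 182.1] [27.  24.5] 8.6
```

The released key stands upright: its grip top is at (529.4, 180.9) over the screw at (529.7, 181.1), 30 mm wide at the expected height. The small reverse torque while backing off could have nudged the screw. I'll regrasp, press to the stop again and let go while it is still loaded.

>>> servo_tool --commands '[[[0,40,0,0,0,0,0],[0,80,0,0,0,0,0],[0,100,0,0,0,0,0],[0,100,0,0,0,0,0],[0,100,0,0,0,0,0]]]'

```text
time_s: 36.1
tcp_pos: [0.5299, 0.1803, 0.2067]
ee_rot: [[0.14, -0.99, 0.0], [-0.99, -0.14, 0.0], [-0.0, -0.0, -1.0]]
wrist_force: [-0.1, -0.2, -0.3]
gripper_width: 1.002
gripper_force: 0.0
```

>>> servo_tool --commands '[[[0,0,0,30,0,0,0],[0,0,0,60,0,0,0],[0,0,0,80,0,0,0],[0,0,0,90,0,0,0],[0,0,0,90,0,0,0]]]'

```text
time_s: 36.6
tcp_pos: [0.529, 0.1814, 0.1152]
ee_rot: [[0.142, -0.99, -0.002], [-0.99, -0.142, -0.002], [0.001, 0.003, -1.0]]
wrist_force: [0.0, 0.1, 0.2]
gripper_width: 1.004
gripper_force: 0.0
```

>>> servo_tool --commands '[[[0.8,0,0,0,0,0,0],[0.8,0,0,0,0,0,0],[0.8,0,0,0,0,0,0],[0.8,0,0,0,0,0,0],[0.8,0,0,0,0,0,0]]]'

```text
time_s: 37.1
tcp_pos: [0.5298, 0.1813, 0.1169]
ee_rot: [[0.141, -0.99, 0.001], [-0.99, -0.141, 0.0], [-0.0, -0.001, -1.0]]
wrist_force: [-0.4, -0.3, 0.2]
gripper_width: 0.632
gripper_force: 0.0
```

>>> servo_tool --commands '[[[0.8,0,0,0,0,0,0],[0.8,0,0,0,0,0,0],[0.8,0,0,0,0,0,0],[0.8,0,0,0,0,0,0],[0.8,0,0,0,0,0,0]]]'

```text
time_s: 37.6
tcp_pos: [0.5298, 0.1812, 0.1164]
ee_rot: [[0.142, -0.99, 0.0], [-0.99, -0.142, 0.0], [0.0, -0.0, -1.0]]
wrist_force: [0.6, 0.7, -0.1]
gripper_width: 0.344
gripper_force: 29.9
```

```bash
python3 m.py
```

```text
[0.52981053 0.18119445 0.11644963] -27.3 [ 0.6  0.7 -0.1] [-0.03 -0.06  0.04] -81.86217753630338 0.34422333257840515 -0.03
```

>>> servo_tool --commands '[[[0.8,0,0,0,0,0,0.02],[0.8,0,0,0,0,0,0.04],[0.8,0,0,0,0,0,0.06],[0.8,0,0,0,0,0,0.06],[0.8,0,0,0,0,0,0.06]]]'

```text
time_s: 38.1
tcp_pos: [0.5297, 0.1812, 0.1164]
ee_rot: [[0.082, -0.997, 0.0], [-0.997, -0.082, 0.0], [-0.0, -0.0, -1.0]]
wrist_force: [-1.0, -0.7, -0.5]
gripper_width: 0.345
gripper_force: 29.9
```

```bash
python3 m.py
```

```text
[0.52970945 0.18122102 0.11643305] -30.8 [-1.  -0.7 -0.5] [-0.03 -0.19  0.09] -85.30163378796495 0.34519483593380507 -0.11
```

>>> servo_tool --commands '[[[0.8,0,0,0,0,0,0.02],[0.8,0,0,0,0,0,0.04],[0.8,0,0,0,0,0,0.06],[0.8,0,0,0,0,0,0.06],[0.8,0,0,0,0,0,0.06]]]'

```text
time_s: 38.6
tcp_pos: [0.5297, 0.1812, 0.1165]
ee_rot: [[0.022, -1.0, 0.0], [-1.0, -0.022, 0.0], [-0.0, -0.0, -1.0]]
wrist_force: [0.2, -0.8, -0.6]
gripper_width: 0.341
gripper_force: 29.9
```

```bash
python3 m.py
```

```text
[0.52966121 0.18124396 0.11645143] -34.2 [ 0.2 -0.8 -0.6] [ 0.1  -0.13  0.14] -88.73064199172347 0.3414264625765997 -0.17
```

>>> servo_tool --commands '[[[0.8,0,0,0,0,0,0.02],[0.8,0,0,0,0,0,0.04],[0.8,0,0,0,0,0,0.06],[0.8,0,0,0,0,0,0.06],[0.8,0,0,0,0,0,0.06]]]'

```text
time_s: 39.1
tcp_pos: [0.5297, 0.1812, 0.1164]
ee_rot: [[-0.038, -0.999, 0.0], [-0.999, 0.038, 0.0], [-0.0, -0.0, -1.0]]
wrist_force: [0.8, 0.5, -0.9]
gripper_width: 0.342
gripper_force: 29.9
```

```bash
python3 m.py
```

```text
[0.52967249 0.18123545 0.11644713] -37.6 [ 0.8  0.5 -0.9] [ 0.2  -0.09  0.32] -92.17632881569052 0.34233507614228137 -0.27
```

>>> servo_tool --commands '[[[0.8,0,0,0,0,0,0.02],[0.8,0,0,0,0,0,0.04],[0.8,0,0,0,0,0,0.06],[0.8,0,0,0,0,0,0.06],[0.8,0,0,0,0,0,0.06]]]'

```text
time_s: 39.6
tcp_pos: [0.5296, 0.1812, 0.1165]
ee_rot: [[-0.098, -0.995, -0.0], [-0.995, 0.098, 0.0], [-0.0, 0.0, -1.0]]
wrist_force: [0.3, 0.8, -0.3]
gripper_width: 0.341
gripper_force: 29.9
```

```bash
python3 m.py
```

```text
[0.52958578 0.18118127 0.11645708] -41.1 [ 0.3  0.8 -0.3] [0.3  0.05 0.05] -95.6502291110689 0.34146963502052335 -0.1
```

>>> servo_tool --commands '[[[0.8,0,0,0,0,0,0.1],[0.8,0,0,0,0,0,0.2],[0.8,0,0,0,0,0,0.3],[0.8,0,0,0,0,0,0.4],[0.8,0,0,0,0,0,0.4]]]'

```text
time_s: 40.1
tcp_pos: [0.5294, 0.1814, 0.1165]
ee_rot: [[-0.478, -0.878, -0.0], [-0.878, 0.478, 0.0], [-0.0, 0.001, -1.0]]
wrist_force: [-0.9, 2.1, 1.3]
gripper_width: 0.341
gripper_force: 29.8
```

```bash
python3 m.py
```

```text
[0.52940749 0.18137284 0.11645069] -64.0 [-0.9  2.1  1.3] [ 0.6   0.37 -0.12] -118.57852156573894 0.34068188221950113 -0.32
```

>>> servo_tool --commands '[[[0.8,0,0,0,0,0,0.1],[0.8,0,0,0,0,0,0.2],[0.8,0,0,0,0,0,0.3],[0.8,0,0,0,0,0,0.35],[0.8,0,0,0,0,0,0.35]]]'

```text
time_s: 40.6
tcp_pos: [0.5294, 0.1816, 0.1164]
ee_rot: [[-0.749, -0.663, -0.0], [-0.663, 0.749, 0.001], [-0.0, 0.001, -1.0]]
wrist_force: [-1.5, 2.8, 1.0]
gripper_width: 0.342
gripper_force: 29.8
```

```bash
python3 m.py
```

```text
[0.52941234 0.18163595 0.11643822] -83.9 [-1.5  2.8  1. ] [1.19 0.63 0.03] -138.49178262440788 0.34179208268090416 -0.23
```

>>> servo_tool --commands '[[[0.8,0,0,0,0,0,0.02],[0.8,0,0,0,0,0,0.04],[0.8,0,0,0,0,0,0.05],[0.8,0,0,0,0,0,0.05],[0.8,0,0,0,0,0,0.05]]]'

```text
time_s: 41.1
tcp_pos: [0.5295, 0.1816, 0.1164]
ee_rot: [[-0.782, -0.623, -0.0], [-0.623, 0.782, 0.001], [-0.0, 0.001, -1.0]]
wrist_force: [-2.6, 4.1, 1.0]
gripper_width: 0.344
gripper_force: 29.9
```

```bash
python3 m.py
```

```text
[0.52950467 0.18164218 0.11644554] -86.9 [-2.6  4.1  1. ] [1.76 1.01 0.17] -141.43170248656236 0.34419122332107166 -0.15
```

>>> servo_tool --commands '[[[0.8,-0.2,1.0,0,0,0,0],[0.8,-0.2,1.5,0,0,0,0.02],[0.8,-0.2,1.5,0,0,0,0.04],[0.8,-0.2,1.5,0,0,0,0.05],[0.8,-0.2,1.5,0,0,0,0.05]]]'

```text
time_s: 41.6
tcp_pos: [0.5291, 0.1821, 0.1164]
ee_rot: [[-0.812, -0.583, 0.0], [-0.583, 0.812, -0.001], [0.0, -0.001, -1.0]]
wrist_force: [1.3, -0.4, -0.9]
gripper_width: 0.343
gripper_force: 29.9
```

```bash
python3 m.py
```

```text
[0.52910531 0.18210988 0.11644608] -90.0 [ 1.3 -0.4 -0.9] [ 0.06 -0.35  0.24] -144.32731865756284 0.3427815379864233 -0.24
```

>>> servo_tool --commands '[[[0.8,0,0,0,0,0,0.02],[0.8,0,0,0,0,0,0.04],[0.8,0,0,0,0,0,0.05],[0.8,0,0,0,0,0,0.05],[0.8,0,0,0,0,0,0.05]]]'

```text
time_s: 42.1
tcp_pos: [0.529, 0.1822, 0.1165]
ee_rot: [[-0.84, -0.542, 0.0], [-0.542, 0.84, -0.0], [0.0, -0.0, -1.0]]
wrist_force: [1.5, -1.1, -1.2]
gripper_width: 0.34
gripper_force: 30.0
```

```bash
python3 m.py
```

```text
[0.52899377 0.18223338 0.11645344] -92.8 [ 1.5 -1.1 -1.2] [-0.6  -0.7   0.18] -147.1764390936049 0.33965806761099765 -0.24
```

>>> servo_tool --commands '[[[0.8,0,0,0,0,0,0.02],[0.8,0,0,0,0,0,0.03],[0.8,0,0,0,0,0,0.03],[0.8,0,0,0,0,0,0.03],[0.8,0,0,0,0,0,0.03]]]'

```text
time_s: 42.6
tcp_pos: [0.5289, 0.1823, 0.1165]
ee_rot: [[-0.856, -0.517, -0.0], [-0.517, 0.856, -0.0], [0.0, -0.0, -1.0]]
wrist_force: [3.0, -2.6, -2.0]
gripper_width: 0.343
gripper_force: 30.0
```

```bash
python3 m.py
```

```text
[0.52892377 0.18234303 0.11646519] -94.5 [ 3.  -2.6 -2. ] [-0.97 -0.82  0.27] -148.89395520160045 0.3427688814934846 -0.26
```

The reading is 0.27 N m, so the screw is loaded on its stop and still short of the slip point. I'm releasing here and retreating straight up.

>>> servo_tool --commands '[[[0,0,0,0,0,0,0],[0,0,0,0,0,0,0],[0,0,0,0,0,0,0],[0,0,0,0,0,0,0],[0,0,0,0,0,0,0]]]'

```text
time_s: 43.1
tcp_pos: [0.5287, 0.1826, 0.1164]
ee_rot: [[-0.856, -0.516, -0.0], [-0.516, 0.856, 0.0], [0.0, 0.0, -1.0]]
wrist_force: [0.3, -0.7, 0.7]
gripper_width: 0.711
gripper_force: 0.0
```

>>> servo_tool --commands '[[[0,0,0,0,0,0,0],[0,0,0,0,0,0,0],[0,0,0,-20,0,0,0],[0,0,0,-50,0,0,0],[0,0,0,-90,0,0,0]]]'

```text
time_s: 43.6
tcp_pos: [0.5278, 0.1819, 0.2057]
ee_rot: [[-0.856, -0.516, -0.004], [-0.516, 0.856, -0.002], [0.005, 0.0, -1.0]]
wrist_force: [0.6, 0.4, -0.5]
gripper_width: 0.993
gripper_force: 0.0
```

>>> servo_tool --commands '[[[0,-40,0,0,0,0,0],[0,-80,0,0,0,0,0],[0,-100,0,0,0,0,0],[0,-100,0,0,0,0,0],[0,-100,0,0,0,0,0]]]'

```text
time_s: 44.1
tcp_pos: [0.614, 0.2339, 0.2056]
ee_rot: [[-0.856, -0.516, -0.002], [-0.516, 0.856, -0.001], [0.002, 0.0, -1.0]]
wrist_force: [-0.1, 0.0, 1.1]
gripper_width: 1.002
gripper_force: 0.0
```

```bash
python3 m.py
python3 - <<'E'
from station import r
from h import *
c=r.capture('wrist');np.savez('wristA.npz',**c);s=r.capture('side');np.savez('sideA.npz',**s)
g=cv2.GaussianBlur(c['pixels'],(3,3),0).mean(2);u,v=proj(c,[.5297,.1811,.141],True).round().astype(int);print(u,v,g[v,u],g[v-30:v+31:4,u].astype(int).tolist(),g[v,u-30:u+31:4].astype(int).tolist())
m=(abs(g-g[v,u])<14).astype(np.uint8);m=cv2.morphologyEx(m,cv2.MORPH_OPEN,np.ones((5,5)))
n,l=cv2.connectedComponents(m);k=max(blobs(l==l[v,u]),key=cv2.contourArea)
q=rectz(c,k,.141,True);print(cv2.boundingRect(k),np.round(q[0],1),np.round(q[1],1),q[2])
u,v=proj(s,[.5297,.1811,.121]).astype(int);gs=s['pixels'].mean(2)
print('side pred top/bot',proj(s,[.5297,.1811,.141]),proj(s,[.5297,.1811,.101]),proj(s,[.5297,.1811,.071]))
for vv in range(v-22,v+30,3):print(vv,gs[vv,u-20:u+21:2].astype(int).tolist())
E
```

```text
[0.6140413  0.23390129 0.20563611] -93.8 [-0.1  0.   1.1] [ 0.01  0.02 -0.01] -148.91616780092195 1.001590555688161 0.0
312 82 137.33333333333334 [201, 232, 252, 109, 131, 133, 134, 135, 137, 137, 138, 139, 132, 115, 172, 251] [251, 251, 195, 122, 132, 134, 135, 136, 137, 137, 137, 138, 134, 167, 252, 251]
(295, 65, 37, 37) [529.7 182.1] [25.4 24.9] 31.617000579833984
side pred top/bot [274.96386062 235.41753662] [276.62799913 249.00369258] [277.79918723 258.56536302]
220 [201, 203, 200, 201, 203, 199, 196, 113, 61, 201, 196, 196, 199, 198, 200, 197, 194, 195, 197, 193, 195]
223 [200, 201, 198, 201, 200, 197, 197, 200, 198, 197, 198, 197, 196, 196, 194, 194, 193, 195, 195, 190, 190]
226 [200, 199, 198, 199, 199, 196, 198, 197, 198, 200, 196, 196, 200, 194, 194, 195, 137, 189, 194, 193, 192]
229 [200, 197, 201, 200, 198, 201, 201, 192, 193, 188, 187, 186, 190, 188, 195, 192, 193, 195, 193, 192, 195]
232 [201, 82, 60, 196, 198, 197, 77, 47, 44, 44, 47, 49, 50, 42, 177, 195, 189, 187, 194, 191, 192]
235 [199, 219, 228, 200, 196, 197, 66, 47, 49, 46, 48, 47, 50, 42, 170, 192, 191, 191, 1
[... 528 characters left out ...]
, 245, 246, 247, 246, 245, 39, 41, 39, 38, 39, 38, 36, 227, 190, 187, 192, 189, 188, 191]
256 [240, 247, 247, 246, 246, 246, 246, 246, 121, 95, 90, 93, 86, 97, 91, 245, 205, 192, 191, 193, 193]
259 [237, 247, 247, 247, 247, 245, 245, 217, 95, 95, 92, 89, 93, 95, 96, 147, 247, 237, 193, 190, 193]
262 [103, 174, 246, 247, 246, 246, 132, 81, 94, 93, 93, 104, 106, 91, 85, 147, 246, 246, 246, 206, 191]
265 [93, 101, 97, 243, 246, 246, 246, 187, 92, 58, 93, 92, 90, 83, 55, 88, 243, 247, 247, 246, 236]
268 [49, 98, 99, 99, 237, 247, 247, 230, 141, 74, 91, 90, 91, 87, 70, 53, 94, 212, 246, 246, 246]
271 [73, 71, 98, 104, 100, 172, 246, 229, 228, 230, 115, 93, 93, 74, 54, 77, 242, 247, 246, 247, 247]
```

The side view agrees with a fully seated key: grip at rows 230–254 and collar at rows 256–266, as predicted for the tip at 26 mm. The key is upright to within about 1 mm over its height, and the gripper is clear. Handing in.

```bash
python3 -c "
from station import r
print(r.finish_job())"
```

```text
the job is handed in; nothing more can be done
None
```

The job is handed in: the key is fully seated, released and standing upright in the screw. Torque feel says the screw is on its stop; I had no direct reading of its angle, and the hex slipped past the stop a few times.

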